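# Clear the pile on the lab bench

## Task

Take the pile on the lab bench apart from the top down, putting each thing down in its own place before taking the next: the yellow culture dish flat in the yellow-rimmed stand, the red dish flat in the red-rimmed stand, the aluminium tube block on the white heater, turned so that its two holes go over the two studs and it sits flush on the plate, and last the blue slide box flat in the blue tray. Keep the dishes level all the time, and do not disturb the flask and the dropper bottle standing among the things.

Things in the scene. Friction and masses are not known exactly. Their poses are not given: they have to be found in the camera images.
- yellow_dish: small closed culture dish, a solid round disc 38 mm in diameter and 18 mm high, clear with a yellow filling; loose, 25 g or so, at the top of the pile, on the red dish. Origin: centre of its underside, z up
- red_dish: larger closed culture dish, a solid round disc 56 mm in diameter and 20 mm high, clear with a red filling; loose, 45 g or so, on the tube block and under the yellow dish. Origin: centre of its underside, z up
- tube_block: loose aluminium block, 54 mm (its x) by 88 mm (its y), 26 mm high, about 0.26 kg, on the slide box and under the red dish, turned differently from the box. Two through holes 11 mm wide, 33 mm either side of its centre along its y (by its two short ends, which are alike); six small dark tube wells in its middle are no holes. Grip it across the 54 mm. Origin: centre of its underside, z up
- slide_box: closed blue box for microscope slides, 62 mm (its x) by 120 mm (its y) and 32 mm high, about 0.28 kg, loose, on the bench at the bottom of the pile. Grip it across the 62 mm. Origin: centre of its underside, z up
- yellow_stand: place for the yellow dish: a fixed low round stand with a white floor 4 mm above the bench and a yellow rim, 7 mm above the bench, 60 mm inside and 72 mm outside diameter. Origin: its centre at bench height
- red_stand: place for the red dish: a fixed low round stand with a white floor 4 mm above the bench and a red rim, 7 mm above the bench, 78 mm inside and 90 mm outside diameter. Origin: its centre at bench height
- heater: place for the tube block: fixed white block heater, 120 mm (its x) by 130 mm (its y), housing top 50 mm above the bench; in the middle a flat dark plate, 76 by 110 mm, 55 mm above the bench. Two brass studs, 6 mm in diameter with conical tips, rise 12 mm from the plate, 33 mm either side of its centre along its y. Origin: its centre at bench height, z up; the dial side faces -x
- blue_tray: place for the slide box: a fixed shallow blue tray, outside 92 mm (its x) by 148 mm (its y), inside 84 by 140 mm, floor 4 to 5 mm and rim 10 mm above the bench. Origin: its centre at bench height
- flask: conical glass flask with green contents, 60 mm in diameter at the base, 98 mm high, loose bystander; leave it alone. Origin: centre of its underside
- dropper_bottle: amber dropper bottle with a red bulb, 32 mm in diameter, 86 mm high, loose bystander; leave it alone. Origin: centre of its underside
Not all that is in view belongs to the job. What is shaped like the yellow_dish but purple or turquoise is not meant.

How it is judged:
By the outcome, as a careful person would: the job done as asked, in the order asked, and still so for the second after the job is handed in, with the robot touching nothing.
It also fails if it takes over 128 s, if anything falls off the work surface, if the arm or the gripper's body presses on something with over 40 N, if the wrist force passes 120 N, or if a joint passes its speed limit or range.

## Robot

A 6-joint arm with a two-finger parallel gripper is mounted at the origin on the work surface. World frame = base frame: x ahead of the robot, y to its left, z up, the work surface at z = 0. Lengths are in m, angles in rad, forces in N, time in s.
With the tool pointing down it reaches from about 0.325 to 0.75 m from the base axis. Payload 7.6 kg.
Tool frame: the origin (TCP) lies on the centre line of the jaws, within the pads' length; the fingertips stand 19 mm ahead of it and the grasp point (between the pads) is the TCP; y points along the fingers, x is the direction in which the jaws open and shut, and the axes are right-handed (so a half turn about y gives the same grasp; the last joint's range is limited). The gripper opens to 85 mm and grips with 20 to 120 N. Pads are 22 mm wide; open, the fingers measure 114 mm over their backs; the gripper's body (76 mm by 85 mm) begins 54 mm behind the grasp point. The pads swing forward as they close: fully open they stand 13 mm farther back than shut.
Start: joints at [-0.07, 0.052, 1.401, -0, 1.689, -0.07], TCP at [0.525, 0, 0.25] pointing down, gripper open.
Joint ranges: [-2.9, 2.9], [-0.91, 2.17], [0.12, 2.37], [-1.06, 4.2], [0.26, 2.73], [-2.93, 2.93]. Speed limits (rad/s): [2.57, 2.57, 3.01, 3.14, 3.14, 3.14].

## Interface

Orientations are given as a unit quaternion [w, x, y, z].
In Python, from cell import robot gives the robot as it stands. The module is installed in compiled form; this text tells all that it offers.
- The arm moves only by the shell command python3 -m inch 'ROWS' [FORCE]. ROWS is JSON, a list of rows, each an object of numbers: "gripper": the finger opening in m, from 0 to 0.0854; "dx", "dy", "dz": the shift along the tool's x, y, z in m; "roll": the turn about the tool's y in degrees. A call has 1 to 20 rows; each row shifts and turns the commanded pose from where the row before left it, along the tool's axes as they then stand; what a row does not reach is not made up. A row lasts 1/8 s, in which the tool goes at most 62.5 mm and 10.7 degrees, less where a joint would pass 70% of its speed; a pose out of reach is approached as far as the arm can. A call with a gripper value outside its range is refused whole. The fingers move at their own pace and stop on an object; FORCE is the grip in N (left out, the last holds). Time passes only in rows, so rows that do not move let the fingers close. It gives the time, the measured TCP pose, the force and the opening at its end, in the units of the state.
- robot.state(): the state, without advancing time (a new reading comes with each control period).
- robot.snapshot(name): name is "scene" or "side" or "wrist"; returns a dict with "pixels" (480x640x3 uint8, red, green, blue), "intrinsics" (3x3 intrinsics, pixels), "camera_from_world" (4x4, takes a point from world to camera coordinates). Camera axes: x right, y down, z forward; pixel columns grow to the right and rows downward; lengths in m; the calibration is good to about 2 mm. A picture is of the moment at which its call begins. There is no depth.
- robot.finish_job(): hands the job in, once; it reports no verdict.
The state is a dict: "t": time; "joint_positions": joint angles; "qd": joint speeds; "joint_efforts": joint torques, N m; "position": TCP position; "tool_rot": TCP orientation; "wrist_force": force on the tool from outside, world axes, zero at the start; "moment": the same for the moment, N m; "grip_width": opening from 0.0 (shut) to 1.0 (fully open).
Only numpy, scipy, OpenCV 4.12 (cv2) and the standard library are available. Lean on these libraries where they do the work, as an engineer would, in place of code of your own. Each camera call takes 0.05 s, during which the arm holds its last target.

## Working session

There is one attempt and no reset: what is moved stays moved. The work goes in short steps, Python scripts to look and compute and a shell command to move; the robot and the scene stay as the last step left them, time stands still between calls to the robot, and variables do not carry over. Pictures are saved under pics/ and viewed, and the job is handed in when it is done.

```bash
mkdir -p pics; ls
python3 - <<'E'
from cell import robot
import cv2
s=robot.state(); print(s)
for n in ("scene","side","wrist"):
    d=robot.snapshot(n); cv2.imwrite(f"pics/{n}0.png",d["pixels"][:,:,::-1]); print(n,d["intrinsics"].tolist(),d["camera_from_world"].round(4).tolist())
E
```

```text
pics
{'t': 0.0, 'joint_positions': array([-7.03140430e-02,  5.28165372e-02,  1.40173803e+00, -1.43725995e-07,
        1.68860514e+00, -7.03079493e-02]), 'qd': array([ 0.00016162, -0.00015333, -0.00113797,  0.00066378,  0.00037186,
        0.00063621]), 'joint_efforts': array([ 8.02730119e-04, -3.81666934e+01, -3.60182977e+01,  8.43031398e-05,
        6.19437444e-03, -2.66336252e-05]), 'position': array([5.24723178e-01, 3.50358853e-05, 2.49476278e-01]), 'tool_rot': array([ 7.07145436e-01, -7.07067692e-01,  5.54830590e-04,  5.50509793e-04]), 'wrist_force': array([ 0.54811577, -0.84962984, -0.33300032]), 'moment': array([-0.01536241,  0.02982461,  0.00140796]), 'grip_width': 0.9976748155737761}
scene [[478.6167002968538, 0.0, 318.0441543580244], [0.0, 478.6167002968538, 241.12469417365006], [0.0, 0.0, 1.0]] [[0.1232, 0.9923, -0.016, -0.0764], [0.675, -0.0956, -0.7316, -0.2696], [-0.7275, 0.0793, -0.6815, 1.2833], [0.0, 0.0, 0.0, 1.0]]
side [[436.05406429321425, 0.0, 321.5974851703325], [0.0, 436.05406429321425, 241.55761402913365], [0.0, 0.0, 1.0]] [[-0.7932, -0.609, 0.0073, 0.3944], [-0.4234, 0.5428, -0.7253, 0.2417], [0.4377, -0.5784, -0.6884, 0.6271], [0.0, 0.0, 0.0, 1.0]]
wrist [[357.4970993948622, 0.0, 321.04907002737843], [0.0, 357.4970993948622, 239.06533139407196], [0.0, 0.0, 1.0]] [[1.0, -0.0006, -0.0022, -0.5228], [0.0002, -0.9484, 0.317, -0.04], [-0.0023, -0.317, -0.9484, 0.3798], [0.0, 0.0, 0.0, 1.0]]
```

View pics/scene0.png

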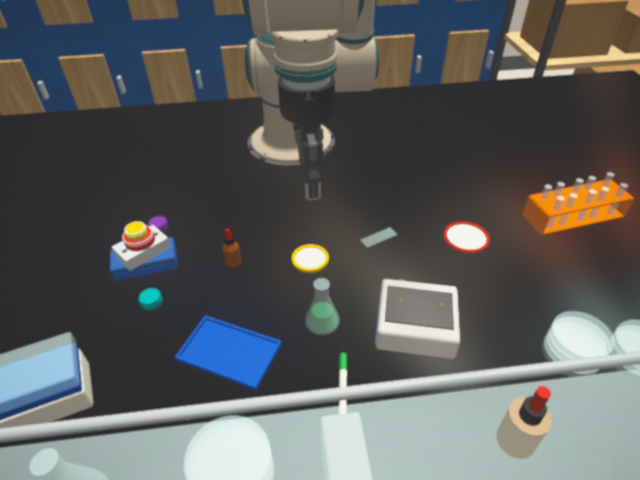

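View pics/side0.png

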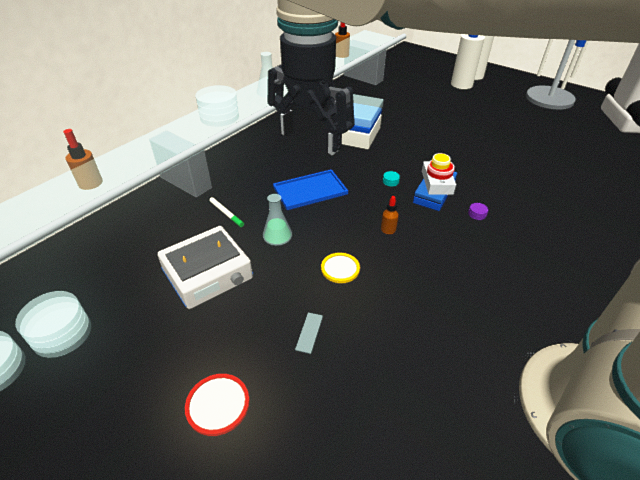

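View pics/wrist0.png

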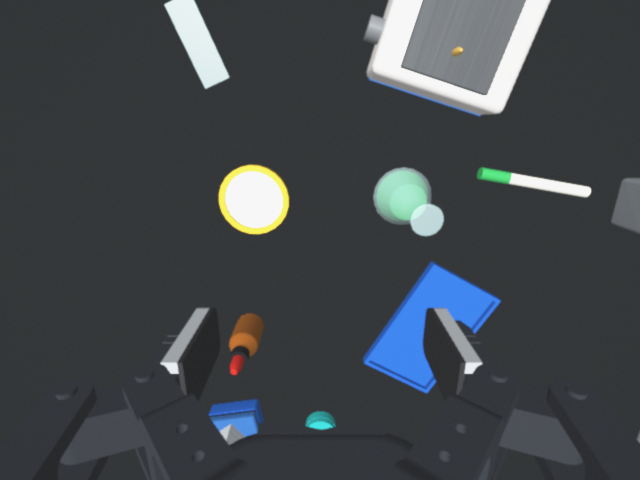

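Scene: pile at about (140,245), with yellow dish (135,230) on red (138,240), block and box. Yellow candidates: purple cap (158,222) and turquoise cap (150,298) are decoys. Yellow-rimmed stand at (310,258), red stand (467,237), heater (420,315), tray (230,350), flask (322,310), dropper bottle (231,250). Closer crops next.

```bash
cat > h.py <<'E'
import numpy as np, cv2
from cell import robot
from scipy.spatial.transform import Rotation as R
def snap(n,fn=None):
    d=robot.snapshot(n)
    if fn: cv2.imwrite("pics/"+fn+".png",d["pixels"][:,:,::-1])
    return d
def crop(d,u0,v0,w,h,s,fn):
    im=d["pixels"][v0:v0+h,u0:u0+w,::-1]
    im=cv2.resize(im,None,fx=s,fy=s,interpolation=cv2.INTER_CUBIC)
    for k in range(0,w,10):
        if (u0+k)%10==0 or True:
            u=((u0+9)//10*10+k-u0)*s
            if u<im.shape[1]: cv2.line(im,(u,0),(u,6),(0,255,0),1); cv2.putText(im,str(u//s+u0),(u,16),0,.35,(0,255,0),1)
    for k in range(0,h,10):
        v=((v0+9)//10*10+k-v0)*s
        if v<im.shape[0]: cv2.line(im,(0,v),(6,v),(0,255,0),1); cv2.putText(im,str(v//s+v0),(8,v+4),0,.35,(0,255,0),1)
    cv2.imwrite("pics/"+fn+".png",im)
def ray(d,p):
    T=d["camera_from_world"];K=d["intrinsics"]
    r=T[:3,:3].T@np.linalg.solve(K,[p[0],p[1],1.]); c=-T[:3,:3].T@T[:3,3]
    return c,r
def onz(d,p,z):
    c,r=ray(d,p); return c+r*(z-c[2])/r[2]
def proj(d,X):
    X=np.atleast_2d(X); T=d["camera_from_world"]; q=(X@T[:3,:3].T+T[:3,3])@d["intrinsics"].T
    return q[:,:2]/q[:,2:]
def tri(d1,p1,d2,p2):
    A=[];b=[]
    for d,p in((d1,p1),(d2,p2)):
        c,r=ray(d,p); r=r/np.linalg.norm(r); P=np.eye(3)-np.outer(r,r);A.append(P);b.append(P@c)
    A=np.vstack(A);b=np.hstack(b); X=np.linalg.lstsq(A,b,rcond=None)[0]; return X,np.linalg.norm(A@X-b)
def outline(im,d,pts,col,s,u0,v0):
    q=(proj(d,pts)-[u0,v0]+.5)*s-.5
    cv2.polylines(im,[np.round(q).astype(int)],True,col,1,cv2.LINE_AA)
def circ(x,y,z,r): a=np.linspace(0,2*np.pi,60); return np.c_[x+r*np.cos(a),y+r*np.sin(a),0*a+z]
def rect(x,y,z,a,w,l):
    a=np.radians(a);c,s=np.cos(a),np.sin(a)
    return np.array([[x+c*i*w/2-s*j*l/2,y+s*i*w/2+c*j*l/2,z] for i,j in((1,1),(-1,1),(-1,-1),(1,-1))])
E
python3 - <<'E'
from h import *
d=snap("scene"); crop(d,100,200,90,75,8,"c1"); crop(d,290,220,210,140,3,"c1b")
e=snap("side"); crop(e,380,140,120,90,6,"c2"); crop(e,150,170,220,150,3,"c2b")
crop(d,170,300,120,95,6,"c1c")
E
```

```text
(no output)
```

View pics/c1.png

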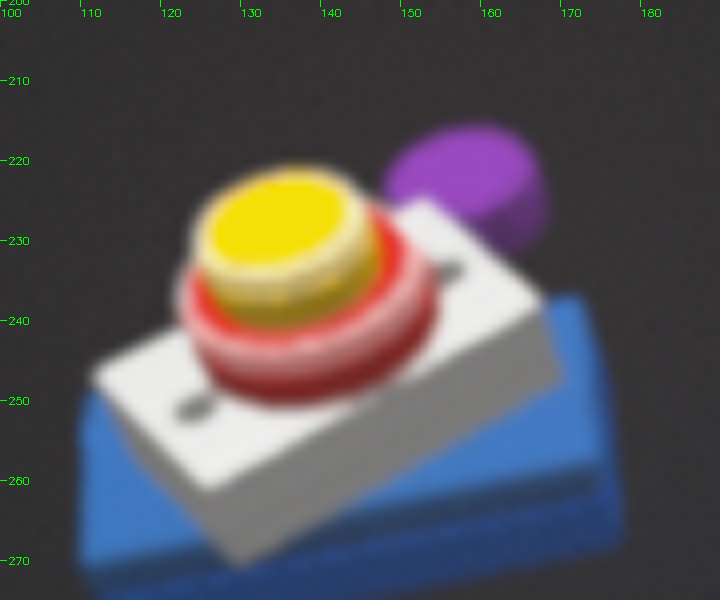

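View pics/c2.png

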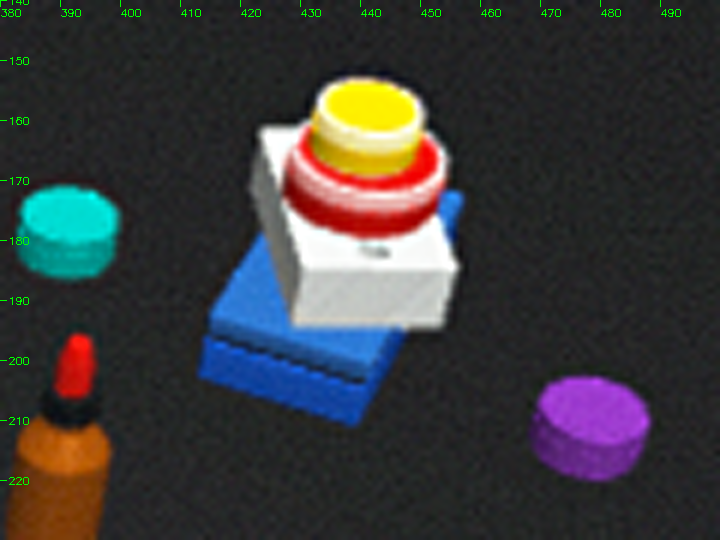

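View pics/c1b.png

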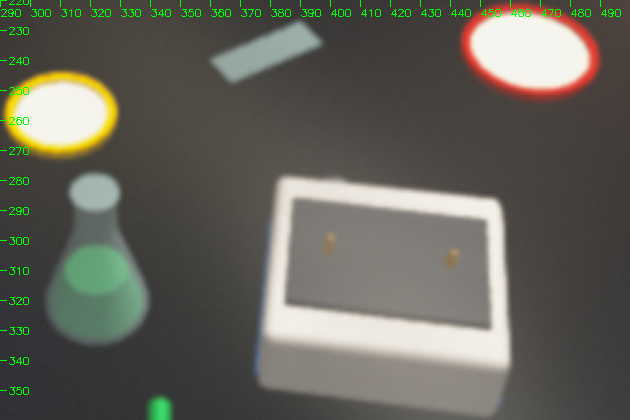

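View pics/c2b.png

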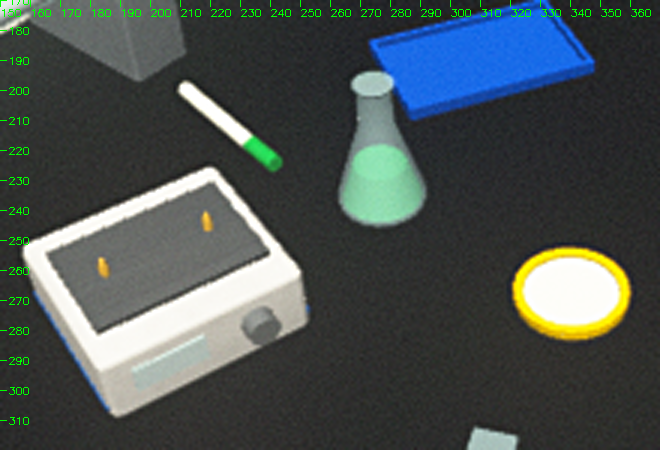

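View pics/c1c.png

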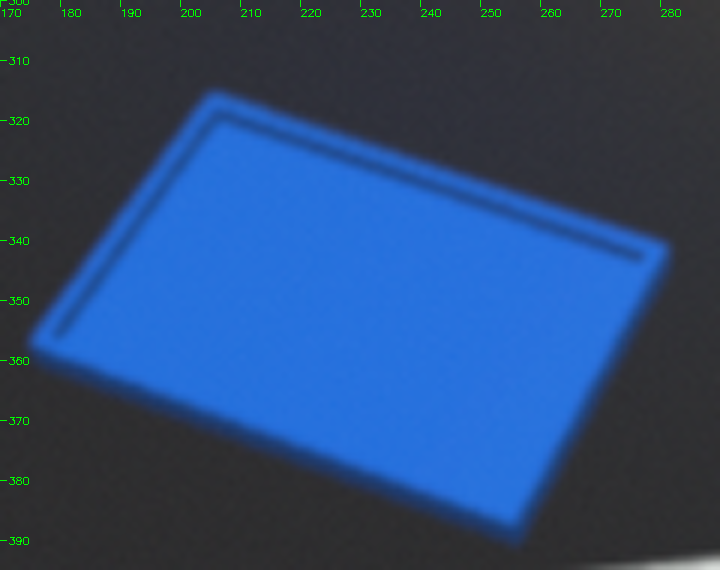

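Run:
```python
from h import *
d=snap("scene");e=snap("side")
def p(n,X): print(n,np.round(np.array(X)*1000,1))
p("yel sc",onz(d,(135,227.8),.096)); p("yel sd",onz(e,(441.3,158.5),.096))
for q in((111.5,247),(126,261.2),(167.5,237.5),(152.5,225)): p("blk sc",onz(d,q,.058))
for q in((124.5,251),(156,233.7)): p("hole sc",onz(d,q,.058))
for q in((423,161.2),(430,184.2),(456,184.2)): p("blk sd",onz(e,q,.058))
p("hole sd",onz(e,(442.5,181.3),.058))
for q in((110,270.5),(175.5,257),(172.5,237)): p("box sc",onz(d,q,.032))
for q in((414.7,193.5),(440,203.5),(457,172.5)): p("box sd",onz(e,q,.032))
p("ystand sc",onz(d,(310.2,257.8),.007));p("ystand sd",onz(e,(340.8,267.3),.007))
p("rstand sc",onz(d,(467,236.8),.007));p("rstand sd",onz(e,(217.3,403.8),.007))
for q in((400,301.5),(440.3,306.5)): p("stud sc (mid)",onz(d,q,.062))
for q in((184.5,259),(219,243.5)): p("stud sd",onz(e,q,.062))
for q in((387.5,286),(452.5,293.5),(453.7,329),(385.5,321)): p("plate sc",onz(d,q,.055))
for q in((166,254.5),(220.3,231),(239,254.5),(183,280)): p("plate sd",onz(e,q,.055))
for q in((205,315),(281,341),(256,388.5),(175,357)): p("tray sc",onz(d,q,.010))
p("bottle base sc",onz(d,(232,262),0));
```

```text
yel sc [ 422.3 -315.2   96. ]
yel sd [ 419.3 -315.2   96. ]
blk sc [ 426.6 -368.3   58. ]
blk sc [ 469.3 -334.5   58. ]
blk sc [ 414.3 -265.5   58. ]
blk sc [ 372.6 -299.1   58. ]
hole sc [ 441.3 -341.8   58. ]
hole sc [ 400. -289.   58.]
blk sd [ 467.9 -338.2   58. ]
blk sd [ 414.4 -268.5   58. ]
blk sd [ 370.8 -302.6   58. ]
hole sd [ 398.1 -294.5   58. ]
box sc [ 462.8 -372.1   32. ]
box sc [ 443.4 -253.3   32. ]
box sc [ 384.4 -264.7   32. ]
box sd [ 437.7 -252.6   32. ]
box sd [ 378.8 -254.7   32. ]
box sd [ 399.6 -383.1   32. ]
ystand sc [456.6   4.8   7. ]
ystand sd [449.4   3.4   7. ]
rstand sc [440.7 331.1   7. ]
rstand sd [433.  328.1   7. ]
stud sc (mid) [633.6 135.8  62. ]
stud sc (mid) [652.9 198.2  62. ]
stud sd [645.5 196.6  62. ]
stud sd [627.4 133.3  62. ]
plate sc [591.4 125.2  55. ]
plate sc [623.1 230.1  55. ]
plate sc [694.4 208.   55. ]
plate sc [664.4 104.9  55. ]
plate sd [686.5 205.8  55. ]
plate sd [656.9 104.2  55. ]
plate sd [584.9 126.6  55. ]
plate sd [615.5 226.5  55. ]
tray sc [ 575.3 -194.8   10. ]
tray sc [648.2 -65.7  10. ]
tray sc [ 730.6 -109.7   10. ]
tray sc [ 656.2 -239.3   10. ]
bottle base sc [ 439.7 -150.     0. ]
```

```bash
cat >> h.py <<'E'
def go(x,y,z,yaw=None):
    "tool-axis shift & roll needed from measured pose; yaw = world angle of tool x (deg), modulo 180"
    s=robot.state(); r=R.from_quat(np.roll(s["tool_rot"],-1)).as_matrix()
    v=r.T@(np.array([x,y,z])-s["position"])
    cy=np.degrees(np.arctan2(r[1,0],r[0,0]))
    print("pos",s["position"].round(4),"yaw",round(cy,2),"tilt",np.degrees(np.arccos(-r[2,1])).round(2),"t",round(s["t"],2),"grip",round(s["grip_width"],3),"j6",s["joint_positions"][5].round(2),"F",s["wrist_force"].round(1))
    print("dx %.4f dy %.4f dz %.4f"%tuple(v), "" if yaw is None else "roll %.2f"%(-((yaw-cy+90)%180-90)))
E
python3 -m inch '[{"dx":-0.008,"dz":-0.024},{"dx":-0.008,"dz":-0.026},{"dx":-0.008,"dz":-0.026},{"dx":-0.008,"dz":-0.026},{"dx":-0.008,"dz":-0.026},{"dx":-0.008,"dz":-0.026},{"dx":-0.008,"dz":-0.026},{"dx":-0.008,"dz":-0.026},{"dx":-0.008,"dz":-0.026},{"dx":-0.008,"dz":-0.026},{"dx":-0.008,"dz":-0.026},{"dx":-0.008,"dz":-0.026},{"dx":-0.008,"dz":-0.005},{},{},{}]' 20
python3 - <<'E'
from h import *
go(.421,-.315,.25,0)
w=snap("wrist","w1"); crop(w,200,120,240,180,3,"w1c")
for n in("yel sc",(.4223,-.3152,.096)),("s",(.4193,-.3152,.096)): print(proj(w,[n[1]]))
E
```

```text
pos [0.525  0.     0.2501] yaw 0.0 tilt 0.02 t 0.35 grip 0.997 j6 -0.07 F [-0.8  0.4  0.5]
dx -0.1040 dy 0.0001 dz -0.3150 roll 0.00
[[228.07569393 505.46841867]]
[[225.31323079 505.46647956]]schema error: expected keys gripper, dx, dy, dz, roll
```

View pics/w1.png

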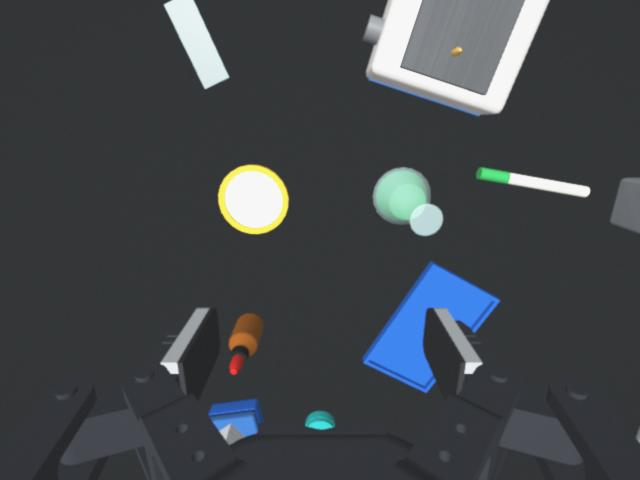

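The call was refused because of the empty rows; the arm did not move. Retrying with explicit keys.

```bash
python3 -m inch '[{"dx":-0.008,"dz":-0.024},{"dx":-0.008,"dz":-0.026},{"dx":-0.008,"dz":-0.026},{"dx":-0.008,"dz":-0.026},{"dx":-0.008,"dz":-0.026},{"dx":-0.008,"dz":-0.026},{"dx":-0.008,"dz":-0.026},{"dx":-0.008,"dz":-0.026},{"dx":-0.008,"dz":-0.026},{"dx":-0.008,"dz":-0.026},{"dx":-0.008,"dz":-0.026},{"dx":-0.008,"dz":-0.026},{"dx":-0.008,"dz":-0.005},{"dx":0},{"dx":0}]' 20
python3 - <<'E'
from h import *
go(.421,-.315,.25,0)
w=snap("wrist","w1"); crop(w,200,120,240,180,3,"w1c")
for n in("yel sc",(.4223,-.3152,.096)),("s",(.4193,-.3152,.096)): print(proj(w,[n[1]]))
E
```

```text
pos [0.525  0.     0.2502] yaw -0.0 tilt 0.01 t 0.4 grip 1.002 j6 -0.07 F [-0.3 -0.2  0.4]
dx -0.1040 dy 0.0002 dz -0.3150 roll -0.00
[[228.04991415 505.41067105]]
[[225.28774754 505.40911431]]schema error: expected keys gripper, dx, dy, dz, roll
```

View pics/w1.png

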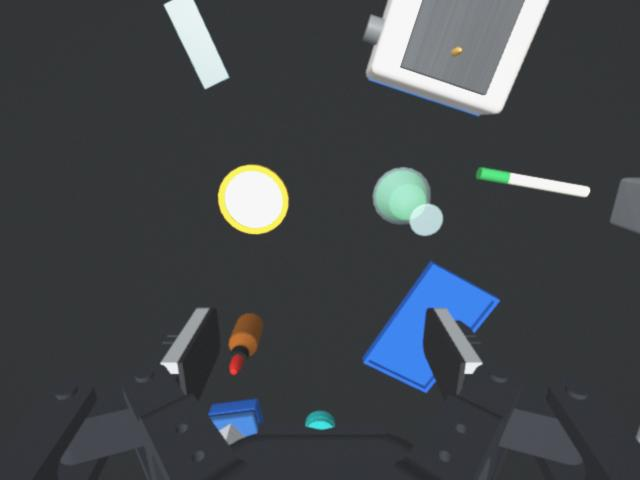

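All five keys are required in every row.

```bash
python3 -m inch '[{"gripper":0.085,"dx":-0.008,"dy":0,"dz":-0.024,"roll":0},{"gripper":0.085,"dx":-0.008,"dy":0,"dz":-0.026,"roll":0},{"gripper":0.085,"dx":-0.008,"dy":0,"dz":-0.026,"roll":0},{"gripper":0.085,"dx":-0.008,"dy":0,"dz":-0.026,"roll":0},{"gripper":0.085,"dx":-0.008,"dy":0,"dz":-0.026,"roll":0},{"gripper":0.085,"dx":-0.008,"dy":0,"dz":-0.026,"roll":0},{"gripper":0.085,"dx":-0.008,"dy":0,"dz":-0.026,"roll":0},{"gripper":0.085,"dx":-0.008,"dy":0,"dz":-0.026,"roll":0},{"gripper":0.085,"dx":-0.008,"dy":0,"dz":-0.026,"roll":0},{"gripper":0.085,"dx":-0.008,"dy":0,"dz":-0.026,"roll":0},{"gripper":0.085,"dx":-0.008,"dy":0,"dz":-0.026,"roll":0},{"gripper":0.085,"dx":-0.008,"dy":0,"dz":-0.026,"roll":0},{"gripper":0.085,"dx":-0.008,"dy":0,"dz":-0.005,"roll":0},{"gripper":0.085,"dx":0,"dy":0,"dz":0,"roll":0},{"gripper":0.085,"dx":0,"dy":0,"dz":0,"roll":0}]' 20
python3 - <<'E'
from h import *
go(.421,-.315,.25,0)
w=snap("wrist","w1"); crop(w,200,120,240,180,3,"w1c")
for n in("yel sc",(.4223,-.3152,.096)),("s",(.4193,-.3152,.096)): print(proj(w,[n[1]]))
E
```

```text
t: 2.33
position: [0.4213, -0.3142, 0.2505]
tool_rot: [0.707, -0.707, -0.0, 0.0]
wrist_force: [0.1, -0.0, -0.3]
grip_width: 0.999
pos [ 0.4213 -0.3142  0.2505] yaw 0.05 tilt 0.03 t 2.33 grip 0.999 j6 -0.71 F [ 0.1 -0.  -0.3]
dx -0.0003 dy 0.0005 dz -0.0008 roll 0.05
[[324.04108383 227.97949952]]
[[320.32596379 227.97824088]]
```

View pics/w1.png

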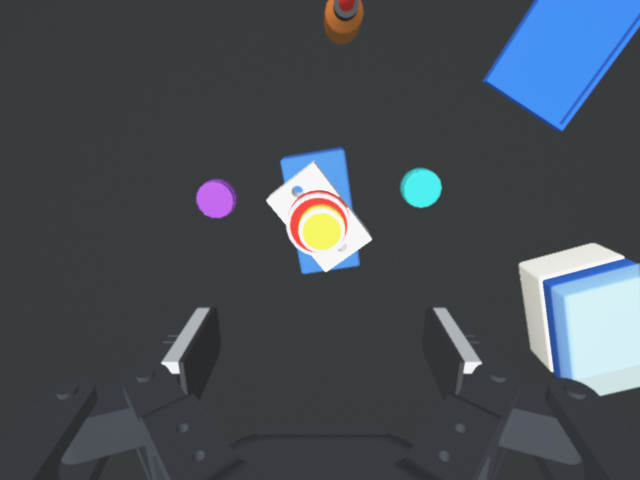

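Run:
```python
from h import *
w=snap("wrist"); crop(w,255,140,130,140,5,"w1d")
```

```text
(no output)
```

View pics/w1d.png

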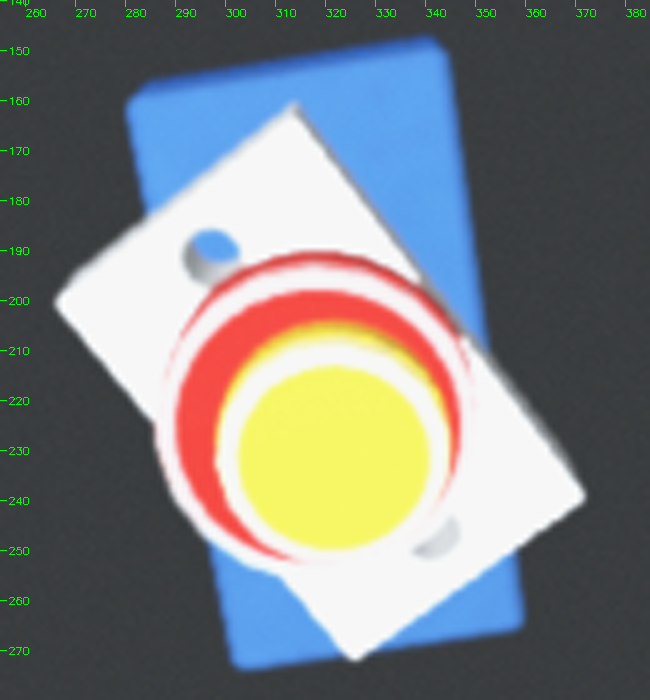

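Run:
```python
from h import *
w=snap("wrist")
def p(n,X): print(n,np.round(np.array(X)*1000,1))
p("yel",onz(w,(320.1,230.6),.096))
C=np.array([onz(w,q,.058) for q in((264,200),(311.5,161),(370,239),(324,271.5))]);p("blk",C);p("c",C.mean(0))
for a,b in((0,3),(1,2)): v=C[b]-C[a]; print(np.degrees(np.arctan2(v[1],v[0])),np.linalg.norm(v))
p("red left/right",[onz(w,(284.5,220),.078),onz(w,(348,220),.078),onz(w,(317,191.5),.078)])
for q in((279.5,161),(343,149),(357,266),(301,273)): p("box",onz(w,q,.032))
for q in((216,196),(421.5,186)): p("caps",onz(w,q,.018))
go(.42,-.315,.1,0)
```

```text
yel [ 419.2 -317.5   96. ]
blk [[ 368.8 -300.6   58. ]
 [ 411.6 -266.2   58. ]
 [ 465.4 -337.3   58. ]
 [ 422.8 -370.1   58. ]]
c [ 417.2 -318.6   58. ]
-52.21535604567626 0.08802564988885837
-52.925813085453974 0.08909355845718586
red left/right [[ 388.7 -313.6   78. ]
 [ 442.9 -313.5   78. ]
 [ 416.6 -289.    78. ]]
box [ 381.  -269.1   32. ]
box [ 440.2 -258.1   32. ]
box [ 457.  -375.3   32. ]
box [ 399.1 -383.2   32. ]
caps [ 314.3 -305.2   18. ]
caps [ 520. -295.   18.]
pos [ 0.4214 -0.3144  0.2504] yaw 0.06 tilt 0.02 t 2.48 grip 0.994 j6 -0.71 F [-0.   0.3 -0.3]
dx -0.0014 dy 0.1504 dz -0.0006 roll 0.06
```

```bash
python3 -m inch '[{"gripper":0.055,"dx":-0.0014,"dy":0.02,"dz":-0.0016,"roll":0},{"gripper":0.055,"dx":0,"dy":0.03,"dz":0,"roll":0},{"gripper":0.055,"dx":0,"dy":0.03,"dz":0,"roll":0},{"gripper":0.055,"dx":0,"dy":0.03,"dz":0,"roll":0},{"gripper":0.055,"dx":0,"dy":0.01,"dz":0,"roll":0},{"gripper":0.055,"dx":0,"dy":0,"dz":0,"roll":0},{"gripper":0.055,"dx":0,"dy":0,"dz":0,"roll":0},{"gripper":0.055,"dx":0,"dy":0,"dz":0,"roll":0}]' 20
python3 - <<'E'
from h import *
go(.42,-.316,.1,0)
e=snap("side"); crop(e,380,100,120,110,6,"s2")
w=snap("wrist","w2")
E
```

```text
t: 3.48
position: [0.4201, -0.317, 0.1316]
tool_rot: [-0.707, 0.708, 0.001, 0.001]
wrist_force: [-0.2, -0.3, 0.1]
grip_width: 0.646
pos [ 0.4201 -0.317   0.1316] yaw 0.0 tilt 0.13 t 3.48 grip 0.646 j6 -0.72 F [-0.2 -0.3  0.1]
dx -0.0002 dy 0.0316 dz 0.0010 roll 0.00
```

View pics/s2.png

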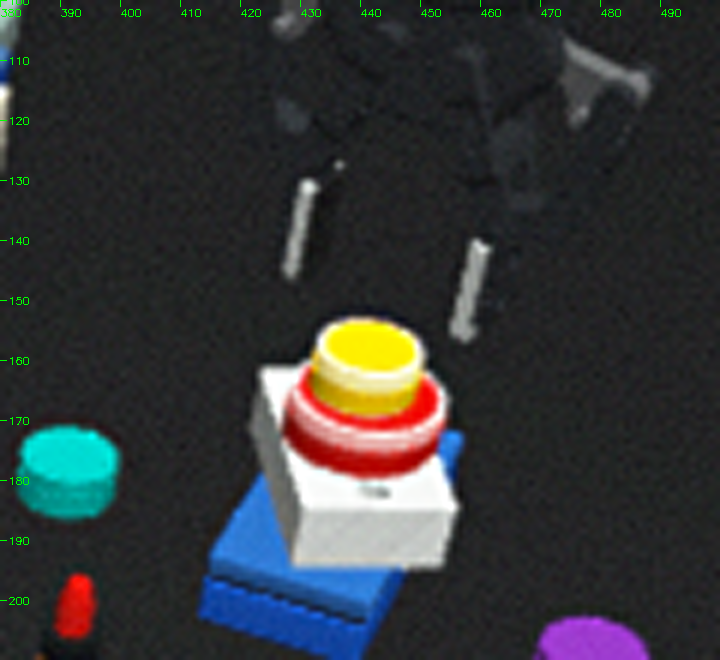

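View pics/w2.png

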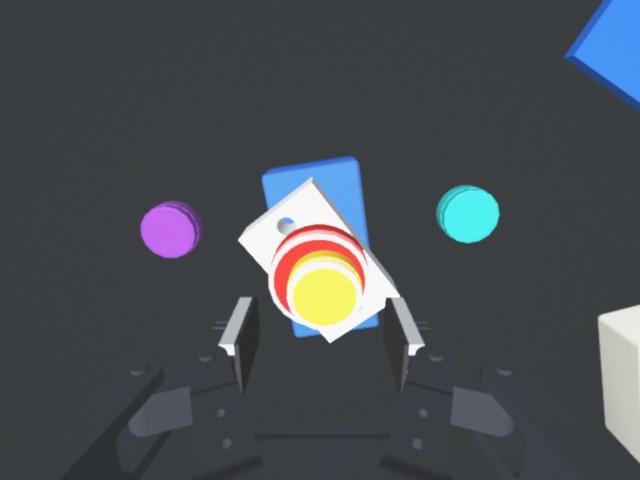

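Run:
```python
from h import *
e=snap("side");d=snap("scene"); crop(d,90,150,90,80,8,"d2")
for z in(.109,.112,.115,.118,.121,.125): print(z,proj(e,[[.4475,-.306,z],[.3925,-.306,z]]).round(1).tolist())
w=snap("wrist"); print(onz(w,(324.6,296),.096))
print(proj(w,[[.42,-.317,.096],[.42,-.315,.096]]))
```

```text
0.109 [[428.4, 150.6], [452.4, 159.5]]
0.112 [[428.7, 149.4], [452.7, 158.2]]
0.115 [[428.9, 148.1], [453.0, 157.0]]
0.118 [[429.2, 146.9], [453.3, 155.7]]
0.121 [[429.4, 145.7], [453.6, 154.4]]
0.125 [[429.8, 144.0], [454.1, 152.8]]
[ 0.42008849 -0.31641541  0.096     ]
[[324.41605249 297.07289519]
 [324.42584473 293.39308416]]
```

View pics/d2.png

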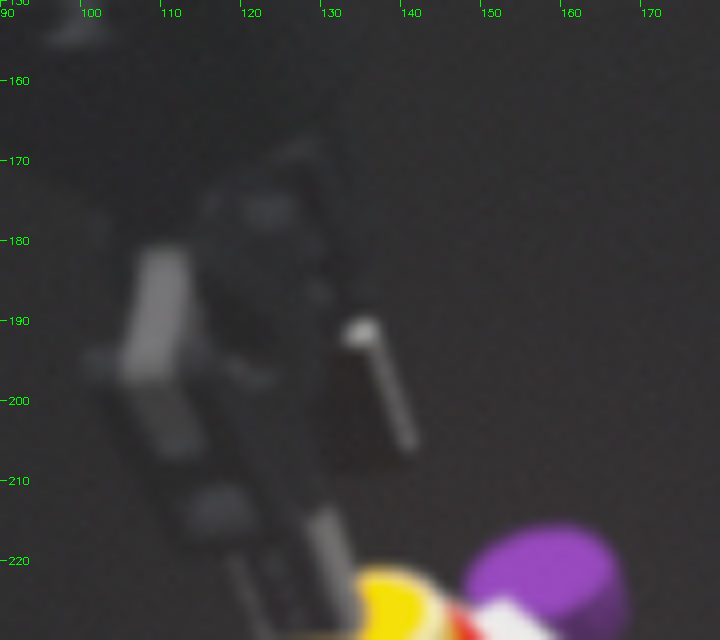

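```bash
python3 -m inch '[{"gripper":0.055,"dx":0,"dy":0.012,"dz":0.0005,"roll":0},{"gripper":0.055,"dx":0,"dy":0.012,"dz":0,"roll":0},{"gripper":0.055,"dx":0,"dy":0.010,"dz":0,"roll":0},{"gripper":0.055,"dx":0,"dy":0,"dz":0,"roll":0},{"gripper":0.036,"dx":0,"dy":0,"dz":0,"roll":0},{"gripper":0.034,"dx":0,"dy":0,"dz":0,"roll":0},{"gripper":0.034,"dx":0,"dy":0,"dz":0,"roll":0},{"gripper":0.034,"dx":0,"dy":0,"dz":0,"roll":0},{"gripper":0.034,"dx":0,"dy":0,"dz":0,"roll":0}]' 25
python3 - <<'E'
from h import *
go(.42,-.316,.098,0)
e=snap("side"); crop(e,380,120,120,90,6,"s3")
E
```

```text
t: 4.85
position: [0.4198, -0.3162, 0.0967]
tool_rot: [-0.707, 0.707, 0.0, 0.0]
wrist_force: [0.0, -0.8, 2.3]
grip_width: 0.437
pos [ 0.4198 -0.3162  0.0967] yaw -0.0 tilt 0.05 t 4.85 grip 0.437 j6 -0.72 F [ 0.  -0.8  2.3]
dx 0.0002 dy -0.0013 dz 0.0002 roll -0.00
```

View pics/s3.png

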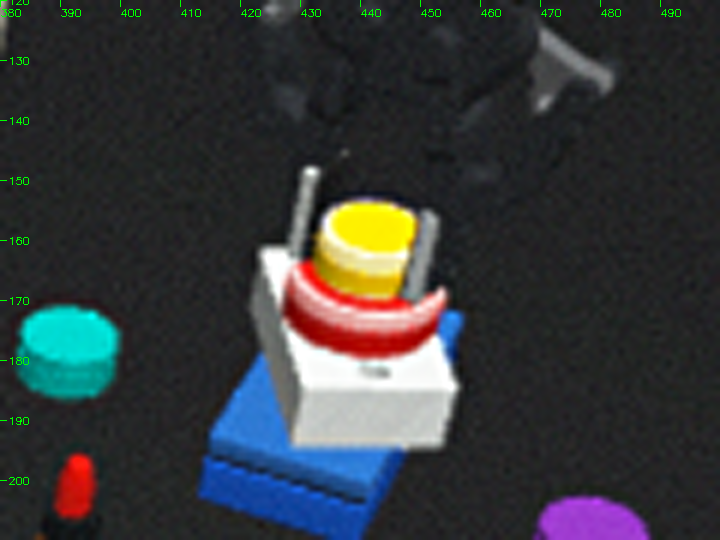

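```bash
python3 -m inch '[{"gripper":0.034,"dx":0,"dy":-0.004,"dz":0,"roll":0},{"gripper":0.034,"dx":0,"dy":-0.01,"dz":0,"roll":0},{"gripper":0.034,"dx":0,"dy":-0.02,"dz":0,"roll":0},{"gripper":0.034,"dx":0,"dy":-0.01,"dz":0,"roll":0},{"gripper":0.034,"dx":0,"dy":0,"dz":0,"roll":0},{"gripper":0.034,"dx":0,"dy":0,"dz":0,"roll":0}]' 25
python3 - <<'E'
from h import *
go(.42,-.316,.2,0)
e=snap("side"); crop(e,380,100,120,110,6,"s4")
E
```

```text
t: 5.65
position: [0.4194, -0.3158, 0.1396]
tool_rot: [0.707, -0.707, 0.0, 0.0]
wrist_force: [0.5, 0.1, -1.0]
grip_width: 0.434
pos [ 0.4194 -0.3158  0.1396] yaw 0.0 tilt 0.06 t 5.65 grip 0.434 j6 -0.72 F [ 0.5  0.1 -1. ]
dx 0.0006 dy -0.0604 dz -0.0001 roll 0.00
```

View pics/s4.png

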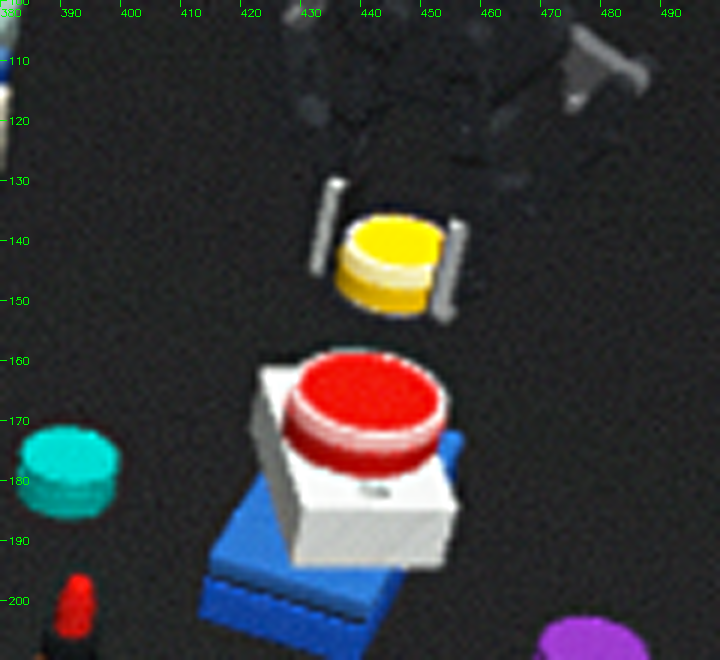

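```bash
python3 - <<'E'
from h import *
w=snap("wrist")
T=np.array([[1.0, -0.0006, -0.0022, -0.5228], [0.0002, -0.9484, 0.317, -0.04], [-0.0023, -0.317, -0.9484, 0.3798], [0.0, 0.0, 0.0, 1.0]])
w["camera_from_world"]=T
print(onz(w,(253.6,199.5),.007),"flask base",onz(w,(400,196),.01))
go(.453,.003,.2,0)
E
python3 -m inch '[{"gripper":0.034,"dx":0,"dy":-0.025,"dz":0,"roll":0},{"gripper":0.034,"dx":0,"dy":-0.025,"dz":0.015,"roll":0},{"gripper":0.034,"dx":0.003,"dy":-0.01,"dz":0.025,"roll":0},{"gripper":0.034,"dx":0.003,"dy":0,"dz":0.025,"roll":0},{"gripper":0.034,"dx":0.003,"dy":0,"dz":0.025,"roll":0},{"gripper":0.034,"dx":0.003,"dy":0,"dz":0.025,"roll":0},{"gripper":0.034,"dx":0.003,"dy":0,"dz":0.025,"roll":0},{"gripper":0.034,"dx":0.003,"dy":0,"dz":0.025,"roll":0},{"gripper":0.034,"dx":0.003,"dy":0,"dz":0.025,"roll":0},{"gripper":0.034,"dx":0.003,"dy":0,"dz":0.025,"roll":0},{"gripper":0.034,"dx":0.003,"dy":0,"dz":0.025,"roll":0},{"gripper":0.034,"dx":0.003,"dy":0,"dz":0.025,"roll":0},{"gripper":0.034,"dx":0.003,"dy":0,"dz":0.025,"roll":0},{"gripper":0.034,"dx":0,"dy":0,"dz":0.02,"roll":0},{"gripper":0.034,"dx":0,"dy":0,"dz":0.008,"roll":0},{"gripper":0.034,"dx":0,"dy":0,"dz":0,"roll":0},{"gripper":0.034,"dx":0,"dy":0,"dz":0,"roll":0}]' 25
python3 - <<'E'
from h import *
go(.453,.003,.2,0)
w=snap("wrist","w5")
E
```

```text
[0.45282068 0.00352    0.007     ] flask base [0.60376228 0.00779574 0.01      ]
pos [ 0.4193 -0.3158  0.1394] yaw -0.0 tilt 0.08 t 5.75 grip 0.436 j6 -0.72 F [ 0.1 -0.3 -0.2]
dx 0.0336 dy -0.0603 dz 0.3189 roll -0.00
t: 7.88
position: [0.4526, 0.0014, 0.2002]
tool_rot: [-0.707, 0.707, -0.0, 0.0]
wrist_force: [0.3, 0.1, -0.8]
grip_width: 0.437
pos [0.4526 0.0014 0.2002] yaw -0.03 tilt 0.01 t 7.88 grip 0.437 j6 -0.08 F [ 0.3  0.1 -0.8]
dx 0.0004 dy 0.0002 dz 0.0016 roll -0.03
```

View pics/w5.png

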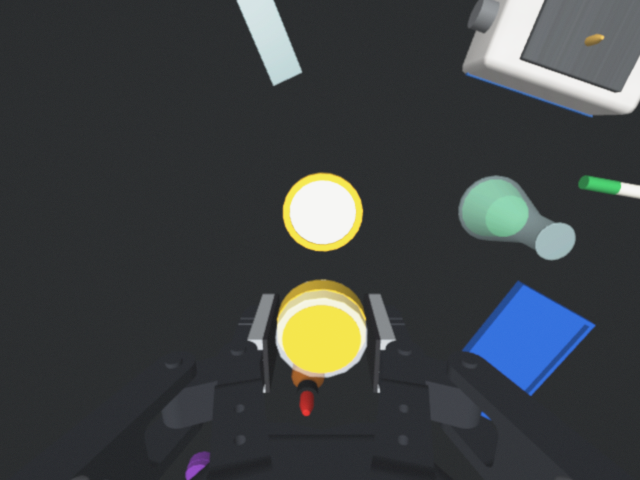

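```bash
python3 - <<'E'
from h import *
w=snap("wrist"); print(onz(w,(323,211.7),.007)); 
go(.453,.003,.024,0)
E
python3 -m inch '[{"gripper":0.034,"dx":0.0005,"dy":0.02,"dz":0.0015,"roll":0},{"gripper":0.034,"dx":0,"dy":0.03,"dz":0,"roll":0},{"gripper":0.034,"dx":0,"dy":0.03,"dz":0,"roll":0},{"gripper":0.034,"dx":0,"dy":0.03,"dz":0,"roll":0},{"gripper":0.034,"dx":0,"dy":0.03,"dz":0,"roll":0},{"gripper":0.034,"dx":0,"dy":0.016,"dz":0,"roll":0},{"gripper":0.034,"dx":0,"dy":0.01,"dz":0,"roll":0},{"gripper":0.034,"dx":0,"dy":0.004,"dz":0,"roll":0},{"gripper":0.034,"dx":0,"dy":0.004,"dz":0,"roll":0},{"gripper":0.034,"dx":0,"dy":0,"dz":0,"roll":0},{"gripper":0.034,"dx":0,"dy":0,"dz":0,"roll":0}]' 25
python3 - <<'E'
from h import *
go(.453,.003,.023,0)
e=snap("side"); crop(e,290,190,110,110,6,"s6")
E
```

```text
[0.4528536 0.0040707 0.007    ]
pos [0.4526 0.0013 0.2002] yaw -0.05 tilt 0.01 t 7.97 grip 0.438 j6 -0.08 F [-0.1 -0.7  0.7]
dx 0.0004 dy 0.1762 dz 0.0017 roll -0.05
t: 9.35
position: [0.4534, 0.0034, 0.0267]
tool_rot: [-0.707, 0.707, 0.0, 0.0]
wrist_force: [-0.4, -0.1, -0.2]
grip_width: 0.435
pos [0.4534 0.0034 0.0267] yaw 0.0 tilt 0.05 t 9.35 grip 0.435 j6 -0.07 F [-0.4 -0.1 -0.2]
dx -0.0004 dy 0.0037 dz -0.0004 roll 0.00
```

View pics/s6.png

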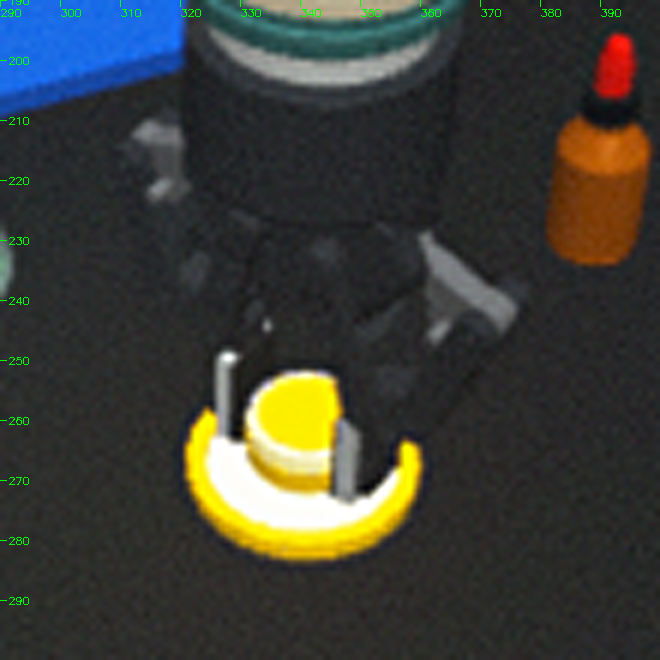

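```bash
python3 -m inch '[{"gripper":0.034,"dx":0,"dy":0.002,"dz":0,"roll":0},{"gripper":0.034,"dx":0,"dy":0.0015,"dz":0,"roll":0},{"gripper":0.034,"dx":0,"dy":0,"dz":0,"roll":0},{"gripper":0.034,"dx":0,"dy":0,"dz":0,"roll":0}]' 25
```

```text
t: 9.9
position: [0.4531, 0.0034, 0.0228]
tool_rot: [-0.707, 0.707, 0.0, 0.0]
wrist_force: [0.8, 0.6, -0.2]
grip_width: 0.427
```

```bash
python3 -m inch '[{"gripper":0.034,"dx":0,"dy":0.0007,"dz":0,"roll":0},{"gripper":0.034,"dx":0,"dy":0,"dz":0,"roll":0},{"gripper":0.034,"dx":0,"dy":0,"dz":0,"roll":0}]' 25
```

```text
t: 10.28
position: [0.4532, 0.0034, 0.0227]
tool_rot: [-0.707, 0.707, -0.0, -0.0]
wrist_force: [-3.2, 0.9, 5.7]
grip_width: 0.433
```

```bash
python3 -m inch '[{"gripper":0.04,"dx":0,"dy":0,"dz":0,"roll":0},{"gripper":0.045,"dx":0,"dy":0,"dz":0,"roll":0},{"gripper":0.05,"dx":0,"dy":0,"dz":0,"roll":0},{"gripper":0.052,"dx":0,"dy":0,"dz":0,"roll":0},{"gripper":0.052,"dx":0,"dy":-0.01,"dz":0,"roll":0},{"gripper":0.052,"dx":0,"dy":-0.02,"dz":0,"roll":0},{"gripper":0.085,"dx":0,"dy":-0.04,"dz":0,"roll":0},{"gripper":0.085,"dx":0,"dy":-0.04,"dz":0,"roll":0},{"gripper":0.085,"dx":0,"dy":-0.04,"dz":0,"roll":0},{"gripper":0.085,"dx":0,"dy":-0.03,"dz":0,"roll":0},{"gripper":0.085,"dx":0,"dy":0,"dz":0,"roll":0}]' 25
python3 - <<'E'
from h import *
go(.418,-.3165,.2,38)
e=snap("side"); crop(e,290,190,110,110,6,"s7")
E
```

```text
t: 11.65
position: [0.454, 0.0034, 0.205]
tool_rot: [-0.707, 0.707, 0.002, 0.002]
wrist_force: [0.6, -0.0, -0.4]
grip_width: 0.995
pos [0.454  0.0034 0.205 ] yaw -0.0 tilt 0.29 t 11.65 grip 0.995 j6 -0.07 F [ 0.6 -0.  -0.4]
dx -0.0361 dy 0.0049 dz -0.3199 roll -38.00
```

View pics/s7.png

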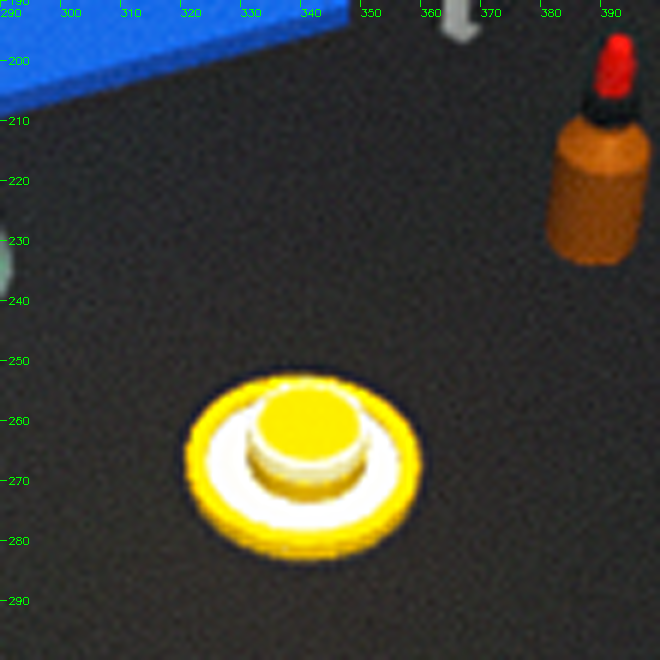

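```bash
python3 -m inch '[{"gripper":0.085,"dx":-0.002,"dy":0,"dz":-0.02,"roll":0},{"gripper":0.085,"dx":-0.003,"dy":0,"dz":-0.03,"roll":0},{"gripper":0.085,"dx":-0.004,"dy":0,"dz":-0.03,"roll":0},{"gripper":0.085,"dx":-0.004,"dy":0,"dz":-0.03,"roll":0},{"gripper":0.085,"dx":-0.004,"dy":0,"dz":-0.03,"roll":0},{"gripper":0.085,"dx":-0.004,"dy":0,"dz":-0.03,"roll":0},{"gripper":0.085,"dx":-0.004,"dy":0,"dz":-0.03,"roll":0},{"gripper":0.085,"dx":-0.004,"dy":0,"dz":-0.03,"roll":0},{"gripper":0.085,"dx":-0.004,"dy":0,"dz":-0.03,"roll":0},{"gripper":0.085,"dx":-0.003,"dy":0,"dz":-0.03,"roll":0},{"gripper":0.085,"dx":0,"dy":0,"dz":-0.02,"roll":0},{"gripper":0.085,"dx":0,"dy":0,"dz":-0.01,"roll":-7.5},{"gripper":0.085,"dx":0,"dy":0,"dz":0,"roll":-10},{"gripper":0.085,"dx":0,"dy":0,"dz":0,"roll":-10},{"gripper":0.085,"dx":0,"dy":0,"dz":0,"roll":-10},{"gripper":0.085,"dx":0,"dy":0,"dz":0,"roll":0},{"gripper":0.085,"dx":0,"dy":0,"dz":0,"roll":0}]' 25
python3 - <<'E'
from h import *
go(.418,-.3165,.2,37.5)
w=snap("wrist","w8"); crop(w,230,150,180,180,4,"w8c")
e=snap("side"); crop(e,380,120,120,90,6,"s8")
d=snap("scene"); crop(d,100,200,90,75,8,"d8")
E
```

```text
t: 13.82
position: [0.4171, -0.3164, 0.2016]
tool_rot: [0.67, -0.67, -0.226, 0.226]
wrist_force: [-0.1, -0.6, 0.6]
grip_width: 0.997
pos [ 0.4171 -0.3164  0.2016] yaw 37.32 tilt 0.05 t 13.82 grip 0.997 j6 -1.37 F [-0.1 -0.6  0.6]
dx 0.0006 dy 0.0016 dz -0.0006 roll -0.18
```

View pics/w8c.png

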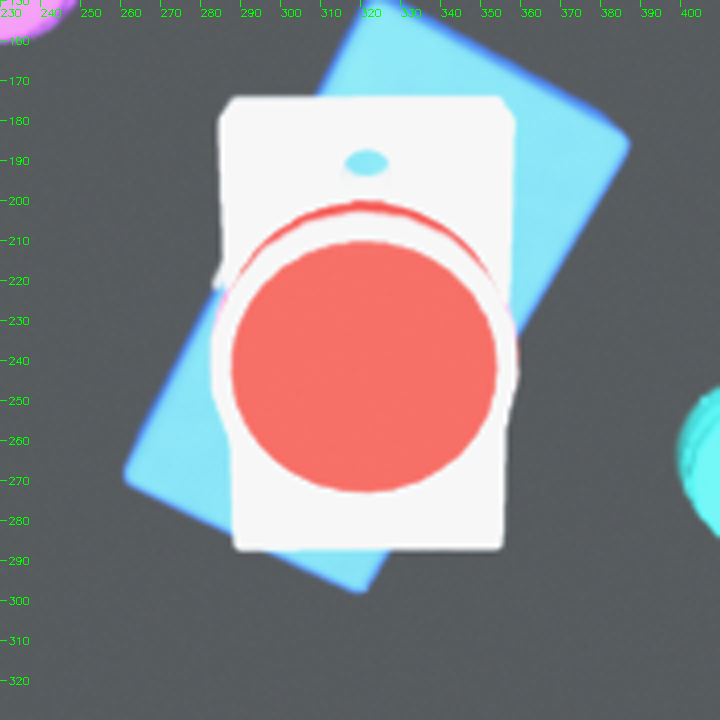

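View pics/s8.png

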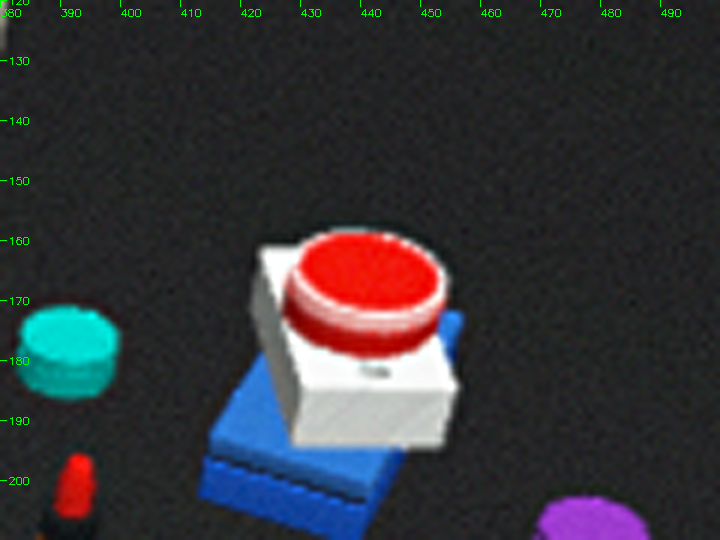

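View pics/d8.png

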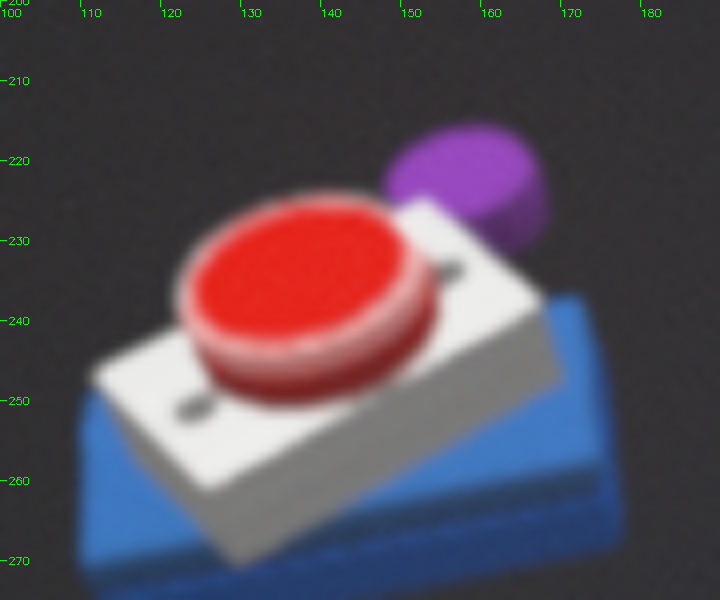

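Run:
```python
from h import *
w=snap("wrist");d=snap("scene");e=snap("side")
a=onz(w,(321,241.2),.078); b=onz(d,(137.2,233.5),.078); c=onz(e,(441,166.8),.078); print(a,b,c)
for p in((318,190.5),(321.5,190.5)): print("hole",onz(w,p,.058))
C=np.array([onz(w,q,.058) for q in((285,174.2),(358.7,174.2),(355.5,287),(288.3,287))]);print(C,C.mean(0))
x,y,_=a; go(x,y,.0756,37.5)
```

```text
[ 0.41705962 -0.31788723  0.078     ] [ 0.41784578 -0.31670719  0.078     ] [ 0.41508566 -0.3129887   0.078     ]
hole [ 0.3949819  -0.29272101  0.058     ]
hole [ 0.39706977 -0.29112559  0.058     ]
[[ 0.36821852 -0.29786223  0.058     ]
 [ 0.41155347 -0.2647505   0.058     ]
 [ 0.46781607 -0.33767329  0.058     ]
 [ 0.42395804 -0.37120045  0.058     ]] [ 0.41788653 -0.31787162  0.058     ]
pos [ 0.4171 -0.3166  0.2021] yaw 37.46 tilt 0.01 t 14.12 grip 0.997 j6 -1.37 F [-0.3 -0.3  0. ]
dx -0.0009 dy 0.1265 dz -0.0010 roll -0.04
```

```bash
python3 -m inch '[{"gripper":0.07,"dx":-0.0006,"dy":0.02,"dz":-0.0008,"roll":0},{"gripper":0.07,"dx":0,"dy":0.03,"dz":0,"roll":0},{"gripper":0.07,"dx":0,"dy":0.03,"dz":0,"roll":0},{"gripper":0.07,"dx":0,"dy":0.02,"dz":0,"roll":0},{"gripper":0.07,"dx":0,"dy":0.014,"dz":0,"roll":0},{"gripper":0.07,"dx":0,"dy":0.01,"dz":0,"roll":0},{"gripper":0.07,"dx":0,"dy":0,"dz":0,"roll":0},{"gripper":0.07,"dx":0,"dy":0,"dz":0,"roll":0}]' 25
python3 - <<'E'
from h import *
go(.417,-.3173,.0762,37.5)
w=snap("wrist","w9"); 
e=snap("side"); crop(e,380,120,120,90,6,"s9")
E
```

```text
t: 15.12
position: [0.4175, -0.3179, 0.0789]
tool_rot: [-0.669, 0.67, 0.228, -0.227]
wrist_force: [0.7, -0.0, -0.4]
grip_width: 0.823
pos [ 0.4175 -0.3179  0.0789] yaw 37.5 tilt 0.09 t 15.12 grip 0.823 j6 -1.38 F [ 0.7 -0.  -0.4]
dx -0.0000 dy 0.0027 dz 0.0008 roll -0.00
```

View pics/s9.png

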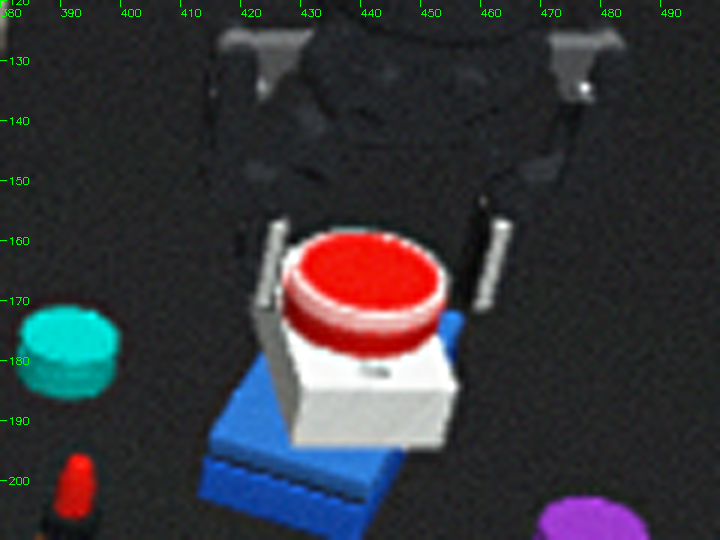

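View pics/w9.png

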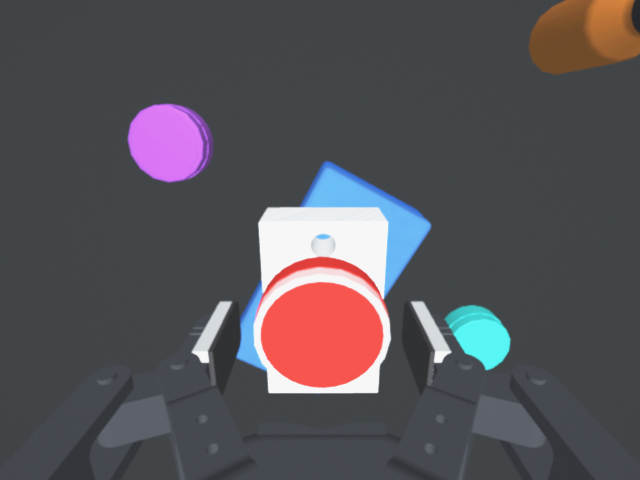

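```bash
python3 -m inch '[{"gripper":0.07,"dx":0,"dy":0.0025,"dz":0.0005,"roll":0},{"gripper":0.065,"dx":0,"dy":0,"dz":0,"roll":0},{"gripper":0.058,"dx":0,"dy":0,"dz":0,"roll":0},{"gripper":0.052,"dx":0,"dy":0,"dz":0,"roll":0},{"gripper":0.052,"dx":0,"dy":0,"dz":0,"roll":0},{"gripper":0.052,"dx":0,"dy":0,"dz":0,"roll":0},{"gripper":0.052,"dx":0,"dy":0,"dz":0,"roll":0}]' 30
python3 -m inch '[{"gripper":0.052,"dx":0,"dy":-0.004,"dz":0,"roll":0},{"gripper":0.052,"dx":0,"dy":-0.01,"dz":0,"roll":0},{"gripper":0.052,"dx":0,"dy":-0.02,"dz":0,"roll":0},{"gripper":0.052,"dx":0,"dy":-0.006,"dz":0,"roll":0},{"gripper":0.052,"dx":0,"dy":0,"dz":0,"roll":0},{"gripper":0.052,"dx":0,"dy":0,"dz":0,"roll":0}]' 30
python3 - <<'E'
from h import *
go(.417,-.3173,.2,37.5)
e=snap("side"); crop(e,380,110,120,100,6,"s10")
E
```

```text
t: 16.1
position: [0.417, -0.3173, 0.0759]
tool_rot: [-0.669, 0.67, 0.227, -0.227]
wrist_force: [0.3, 0.9, 3.0]
grip_width: 0.645
t: 16.85
position: [0.4165, -0.3169, 0.1148]
tool_rot: [0.67, -0.669, -0.227, 0.227]
wrist_force: [0.6, 0.0, -0.0]
grip_width: 0.641
pos [ 0.4165 -0.3169  0.1148] yaw 37.5 tilt 0.07 t 16.85 grip 0.641 j6 -1.38 F [ 0.6  0.  -0. ]
dx 0.0001 dy -0.0852 dz -0.0005 roll -0.00
```

View pics/s10.png

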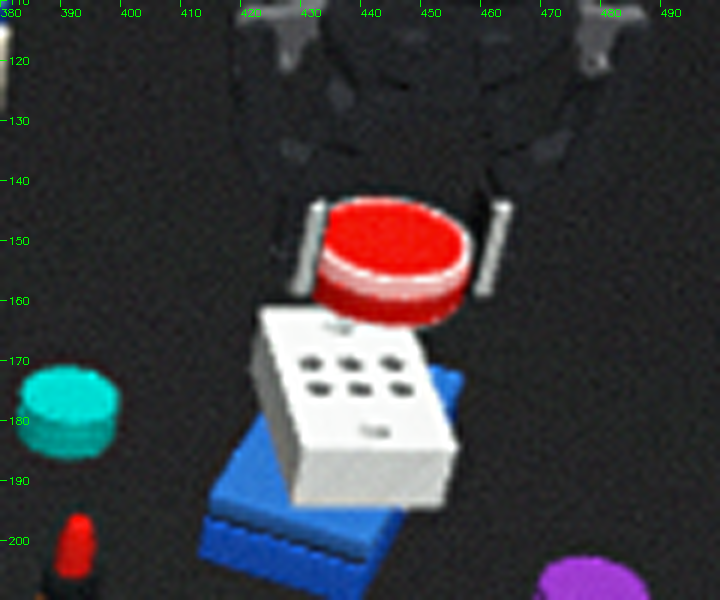

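```bash
python3 -m inch '[{"gripper":0.052,"dx":0,"dy":-0.02,"dz":0,"roll":0},{"gripper":0.052,"dx":0,"dy":-0.03,"dz":0,"roll":0},{"gripper":0.052,"dx":0.008,"dy":-0.025,"dz":0.01,"roll":0},{"gripper":0.052,"dx":0.0164,"dy":-0.01,"dz":0.02,"roll":0},{"gripper":0.052,"dx":0.0164,"dy":0,"dz":0.02,"roll":0},{"gripper":0.052,"dx":0.0164,"dy":0,"dz":0.02,"roll":0},{"gripper":0.052,"dx":0.0164,"dy":0,"dz":0.02,"roll":0},{"gripper":0.052,"dx":0.0164,"dy":0,"dz":0.02,"roll":0},{"gripper":0.052,"dx":0.0164,"dy":0,"dz":0.02,"roll":0},{"gripper":0.052,"dx":0.0164,"dy":0,"dz":0.02,"roll":0},{"gripper":0.052,"dx":0.0164,"dy":0,"dz":0.02,"roll":0},{"gripper":0.052,"dx":0.0164,"dy":0,"dz":0.02,"roll":0},{"gripper":0.052,"dx":0.0164,"dy":0,"dz":0.02,"roll":0},{"gripper":0.052,"dx":0.0164,"dy":0,"dz":0.02,"roll":0},{"gripper":0.052,"dx":0.0164,"dy":0,"dz":0.02,"roll":0},{"gripper":0.052,"dx":0.0164,"dy":0,"dz":0.02,"roll":0},{"gripper":0.052,"dx":0.0164,"dy":0,"dz":0.02,"roll":0},{"gripper":0.052,"dx":0.0164,"dy":0,"dz":0.02,"roll":0},{"gripper":0.052,"dx":0.0164,"dy":0,"dz":0.02,"roll":0}]' 30
python3 - <<'E'
from h import *
go(.437,.3296,.2,37.5)
E
```

```text
t: 19.27
position: [0.4302, 0.1101, 0.2]
tool_rot: [0.67, -0.67, -0.227, 0.228]
wrist_force: [-0.2, -0.5, -0.8]
grip_width: 0.643
pos [0.4302 0.1101 0.2   ] yaw 37.5 tilt 0.05 t 19.27 grip 0.643 j6 -0.49 F [-0.2 -0.5 -0.8]
dx 0.1390 dy 0.0000 dz 0.1700 roll 0.00
```

```bash
python3 -m inch '[{"gripper":0.052,"dx":0.0164,"dy":0,"dz":0.02,"roll":0},{"gripper":0.052,"dx":0.0164,"dy":0,"dz":0.02,"roll":0},{"gripper":0.052,"dx":0.0164,"dy":0,"dz":0.02,"roll":0},{"gripper":0.052,"dx":0.0164,"dy":0,"dz":0.02,"roll":0},{"gripper":0.052,"dx":0.0164,"dy":0,"dz":0.02,"roll":0},{"gripper":0.052,"dx":0.0164,"dy":0,"dz":0.02,"roll":0},{"gripper":0.052,"dx":0.0164,"dy":0,"dz":0.02,"roll":0},{"gripper":0.052,"dx":0.013,"dy":0,"dz":0.015,"roll":0},{"gripper":0.052,"dx":0.006,"dy":0,"dz":0.007,"roll":0},{"gripper":0.052,"dx":0,"dy":0,"dz":0,"roll":0},{"gripper":0.052,"dx":0,"dy":0,"dz":0,"roll":0}]' 30
python3 - <<'E'
from h import *
go(.437,.3296,.2,37.5)
w=snap("wrist","w11")
E
```

```text
t: 20.65
position: [0.4381, 0.3186, 0.2006]
tool_rot: [-0.67, 0.67, 0.227, -0.227]
wrist_force: [0.2, -0.4, -0.9]
grip_width: 0.641
pos [0.4381 0.3186 0.2006] yaw 37.47 tilt 0.02 t 20.65 grip 0.641 j6 -0.09 F [ 0.2 -0.4 -0.9]
dx 0.0058 dy 0.0006 dz 0.0094 roll -0.03
```

View pics/w11.png

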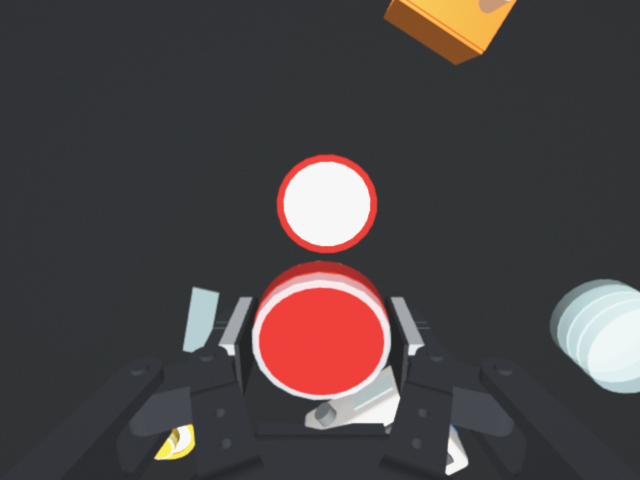

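Run:
```python
from h import *
w=snap("wrist"); a=onz(w,(327,203.6),.007); print(a); go(a[0],a[1],.025,37.5)
```

```text
[0.43501776 0.33000825 0.007     ]
pos [0.4381 0.3186 0.2007] yaw 37.46 tilt 0.02 t 20.75 grip 0.644 j6 -0.09 F [-0.1 -0.8  0.9]
dx 0.0044 dy 0.1757 dz 0.0109 roll -0.04
```

```bash
python3 -m inch '[{"gripper":0.052,"dx":0.0047,"dy":0.01,"dz":0.0105,"roll":0},{"gripper":0.052,"dx":0,"dy":0.03,"dz":0,"roll":0},{"gripper":0.052,"dx":0,"dy":0.03,"dz":0,"roll":0},{"gripper":0.052,"dx":0,"dy":0.03,"dz":0,"roll":0},{"gripper":0.052,"dx":0,"dy":0.03,"dz":0,"roll":0},{"gripper":0.052,"dx":0,"dy":0.02,"dz":0,"roll":0},{"gripper":0.052,"dx":0,"dy":0.012,"dz":0,"roll":0},{"gripper":0.052,"dx":0,"dy":0.008,"dz":0,"roll":0},{"gripper":0.052,"dx":0,"dy":0.005,"dz":0,"roll":0},{"gripper":0.052,"dx":0,"dy":0,"dz":0,"roll":0},{"gripper":0.052,"dx":0,"dy":0,"dz":0,"roll":0}]' 30
python3 - <<'E'
from h import *
go(.4355,.33,.0222,37.5)
e=snap("side"); crop(e,160,310,120,130,5,"s12")
E
```

```text
t: 22.12
position: [0.4357, 0.3306, 0.0263]
tool_rot: [0.67, -0.67, -0.228, 0.227]
wrist_force: [-0.5, -0.1, -0.6]
grip_width: 0.639
pos [0.4357 0.3306 0.0263] yaw 37.5 tilt 0.07 t 22.12 grip 0.639 j6 -0.07 F [-0.5 -0.1 -0.6]
dx -0.0005 dy 0.0041 dz -0.0003 roll -0.00
```

View pics/s12.png

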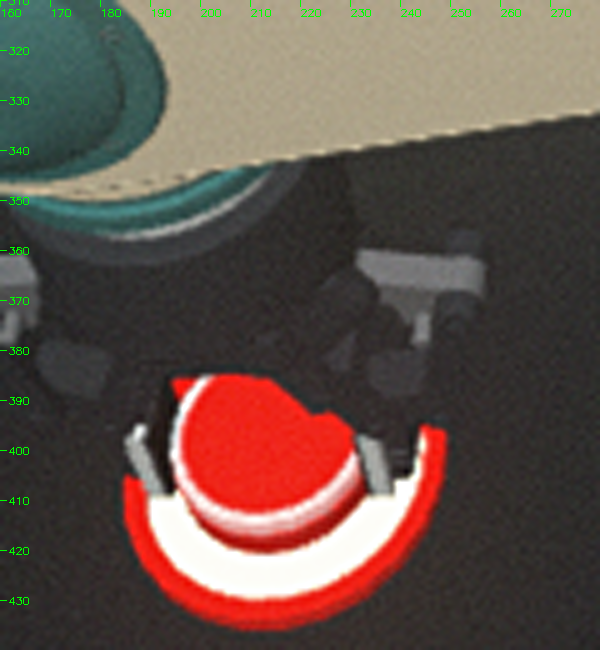

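```bash
python3 -m inch '[{"gripper":0.052,"dx":0,"dy":0.002,"dz":0,"roll":0},{"gripper":0.052,"dx":0,"dy":0.0015,"dz":0,"roll":0},{"gripper":0.052,"dx":0,"dy":0.0005,"dz":0,"roll":0},{"gripper":0.052,"dx":0,"dy":0,"dz":0,"roll":0},{"gripper":0.052,"dx":0,"dy":0,"dz":0,"roll":0}]' 30
```

```text
t: 22.8
position: [0.4354, 0.3304, 0.022]
tool_rot: [-0.67, 0.67, 0.227, -0.227]
wrist_force: [-2.6, -1.7, 5.4]
grip_width: 0.644
```

Touching the floor; release.

```bash
python3 -m inch '[{"gripper":0.058,"dx":0,"dy":0,"dz":0,"roll":0},{"gripper":0.063,"dx":0,"dy":0,"dz":0,"roll":0},{"gripper":0.068,"dx":0,"dy":0,"dz":0,"roll":0},{"gripper":0.072,"dx":0,"dy":0,"dz":0,"roll":0},{"gripper":0.072,"dx":0,"dy":-0.01,"dz":0,"roll":0},{"gripper":0.072,"dx":0,"dy":-0.02,"dz":0,"roll":0},{"gripper":0.085,"dx":0,"dy":-0.04,"dz":0,"roll":0},{"gripper":0.085,"dx":0,"dy":-0.04,"dz":0,"roll":0},{"gripper":0.085,"dx":0,"dy":-0.04,"dz":0,"roll":0},{"gripper":0.085,"dx":0,"dy":-0.03,"dz":0,"roll":0},{"gripper":0.085,"dx":0,"dy":0,"dz":0,"roll":0}]' 25
python3 - <<'E'
from h import *
go(.418,-.318,.2,37.5)
e=snap("side"); crop(e,160,330,120,110,6,"s13")
E
```

```text
t: 24.18
position: [0.4363, 0.3311, 0.2053]
tool_rot: [0.67, -0.669, -0.23, 0.225]
wrist_force: [-0.5, -0.5, -0.3]
grip_width: 0.998
pos [0.4363 0.3311 0.2053] yaw 37.5 tilt 0.38 t 24.18 grip 0.998 j6 -0.07 F [-0.5 -0.5 -0.3]
dx -0.4097 dy 0.0028 dz -0.5038 roll 0.00
```

View pics/s13.png

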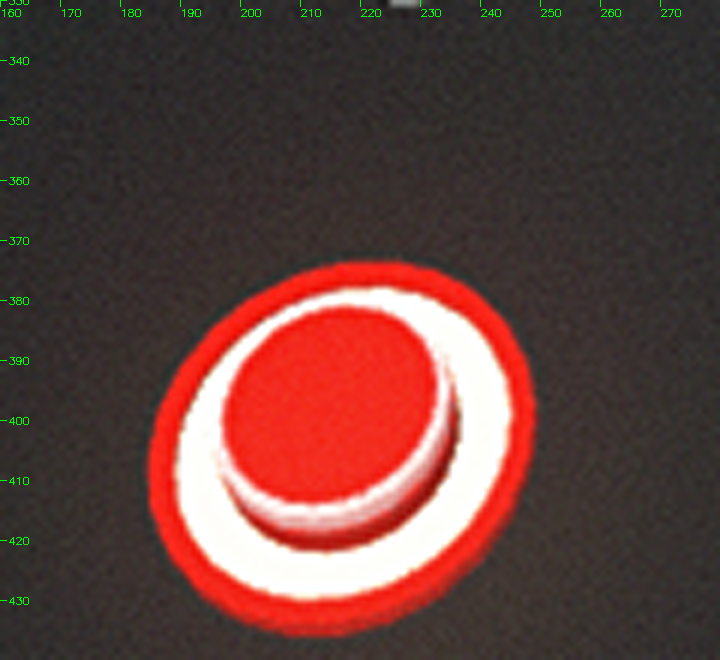

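```bash
python3 -m inch '[{"gripper":0.085,"dx":-0.0137,"dy":0,"dz":-0.0168,"roll":0},{"gripper":0.085,"dx":-0.0273,"dy":0,"dz":-0.0336,"roll":0},{"gripper":0.085,"dx":-0.0273,"dy":0,"dz":-0.0336,"roll":0},{"gripper":0.085,"dx":-0.0273,"dy":0,"dz":-0.0336,"roll":0},{"gripper":0.085,"dx":-0.0273,"dy":0,"dz":-0.0336,"roll":0},{"gripper":0.085,"dx":-0.0273,"dy":0,"dz":-0.0336,"roll":0},{"gripper":0.085,"dx":-0.0273,"dy":0,"dz":-0.0336,"roll":0},{"gripper":0.085,"dx":-0.0273,"dy":0,"dz":-0.0336,"roll":0},{"gripper":0.085,"dx":-0.0273,"dy":0,"dz":-0.0336,"roll":0},{"gripper":0.085,"dx":-0.0273,"dy":0,"dz":-0.0336,"roll":0},{"gripper":0.085,"dx":-0.0273,"dy":0,"dz":-0.0336,"roll":0},{"gripper":0.085,"dx":-0.0273,"dy":0,"dz":-0.0336,"roll":0},{"gripper":0.085,"dx":-0.0273,"dy":0,"dz":-0.0336,"roll":0},{"gripper":0.085,"dx":-0.0273,"dy":0,"dz":-0.0336,"roll":0},{"gripper":0.085,"dx":-0.0273,"dy":0,"dz":-0.0336,"roll":0},{"gripper":0.085,"dx":-0.0137,"dy":0,"dz":-0.0168,"roll":0},{"gripper":0.085,"dx":0,"dy":0,"dz":0,"roll":0},{"gripper":0.085,"dx":0,"dy":0,"dz":0,"roll":0}]' 30
python3 - <<'E'
from h import *
go(.418,-.318,.2,37.5)
w=snap("wrist","w14"); crop(w,230,150,180,180,4,"w14c")
d=snap("scene"); crop(d,100,200,90,75,8,"d14")
E
```

```text
t: 26.48
position: [0.4173, -0.3177, 0.2012]
tool_rot: [0.67, -0.669, -0.228, 0.228]
wrist_force: [-0.1, 1.0, -0.5]
grip_width: 0.99
pos [ 0.4173 -0.3177  0.2012] yaw 37.55 tilt 0.06 t 26.48 grip 0.99 j6 -1.38 F [-0.1  1.  -0.5]
dx 0.0003 dy 0.0012 dz -0.0007 roll 0.05
```

View pics/w14c.png

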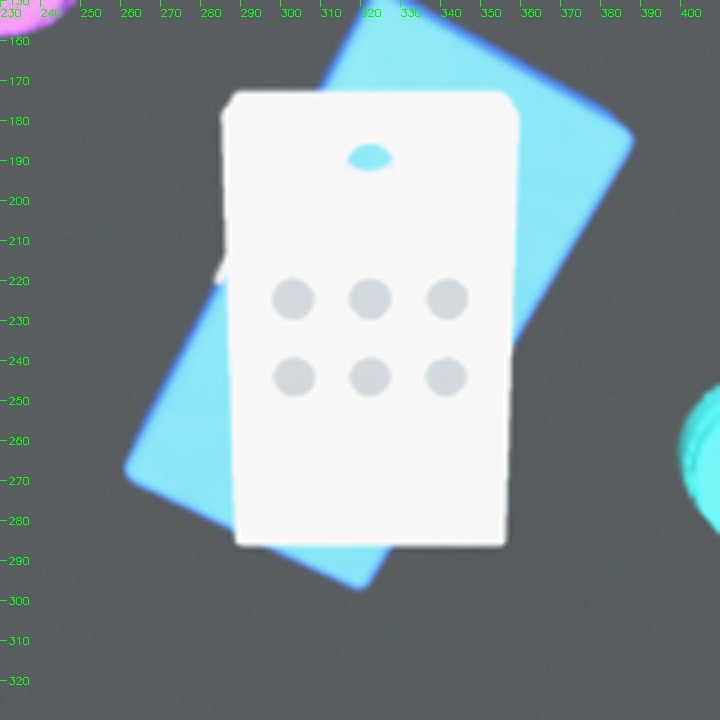

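View pics/d14.png

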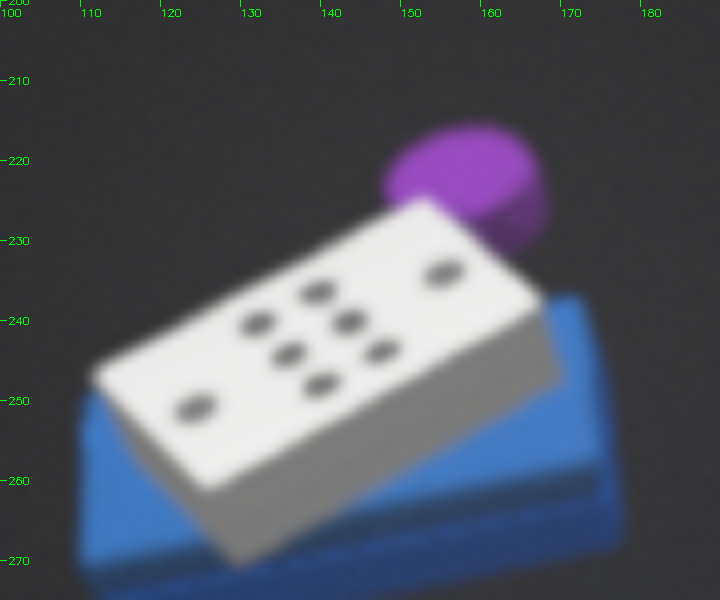

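Run:
```python
from h import *
w=snap("wrist");d=snap("scene")
P=[(303.3,224.6),(322.5,224.6),(341.8,224.6),(303.5,244.2),(322.5,244.2),(341.6,244.2)]
Q=np.array([onz(w,p,.058) for p in P]); print(Q[:,:2].round(4).tolist()); print(Q.mean(0))
C=np.array([onz(w,q,.058) for q in((286,172.8),(359.5,172.8),(356.5,286.5),(289,286.5))]);print(C.mean(0))
print(onz(d,(140.1,242.3),.058), (onz(d,(124.3,250.8),.058)+onz(d,(155.5,234.2),.058))/2)
c=Q.mean(0); go(c[0],c[1],.053,37.5)
```

```text
[[0.4024, -0.3219], [0.4142, -0.3129], [0.426, -0.3038], [0.4121, -0.3347], [0.424, -0.3256], [0.4359, -0.3164]]
[ 0.41908769 -0.31921336  0.058     ]
[ 0.41829734 -0.31791315  0.058     ]
[ 0.42082367 -0.31620773  0.058     ] [ 0.42099188 -0.31603412  0.058     ]
pos [ 0.4175 -0.3179  0.2018] yaw 37.57 tilt 0.02 t 26.68 grip 0.996 j6 -1.38 F [ 0.1 -0.9  0.3]
dx 0.0005 dy 0.1488 dz -0.0019 roll 0.07
```

```bash
python3 -m inch '[{"gripper":0.07,"dx":0.0006,"dy":0.02,"dz":-0.0012,"roll":0},{"gripper":0.07,"dx":0,"dy":0.03,"dz":0,"roll":0},{"gripper":0.07,"dx":0,"dy":0.03,"dz":0,"roll":0},{"gripper":0.07,"dx":0,"dy":0.03,"dz":0,"roll":0},{"gripper":0.07,"dx":0,"dy":0.02,"dz":0,"roll":0},{"gripper":0.07,"dx":0,"dy":0.012,"dz":0,"roll":0},{"gripper":0.07,"dx":0,"dy":0.006,"dz":0,"roll":0},{"gripper":0.07,"dx":0,"dy":0,"dz":0,"roll":0},{"gripper":0.07,"dx":0,"dy":0,"dz":0,"roll":0}]' 60
python3 - <<'E'
from h import *
go(.419,-.3185,.05,37.5)
w=snap("wrist","w15"); 
e=snap("side"); crop(e,380,130,120,90,6,"s15")
E
```

```text
t: 27.8
position: [0.4188, -0.3197, 0.0545]
tool_rot: [-0.669, 0.67, 0.228, -0.227]
wrist_force: [0.7, 0.0, 0.2]
grip_width: 0.818
pos [ 0.4188 -0.3197  0.0545] yaw 37.5 tilt 0.1 t 27.8 grip 0.818 j6 -1.38 F [0.7 0.  0.2]
dx 0.0009 dy 0.0045 dz 0.0009 roll -0.00
```

View pics/s15.png

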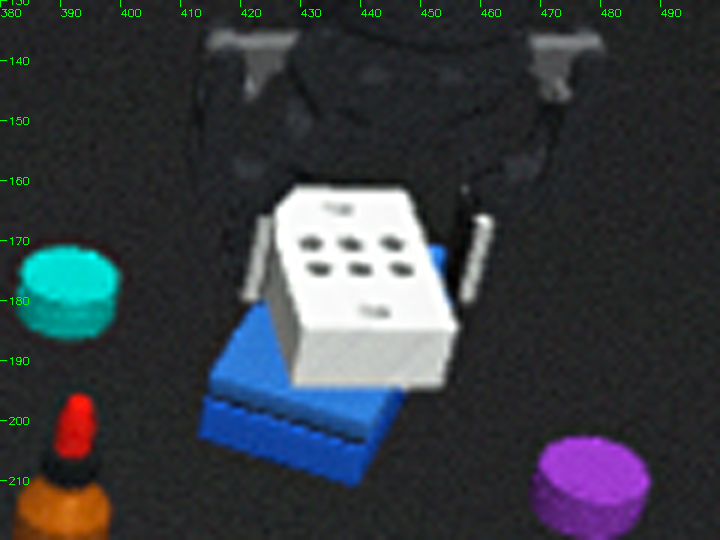

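View pics/w15.png

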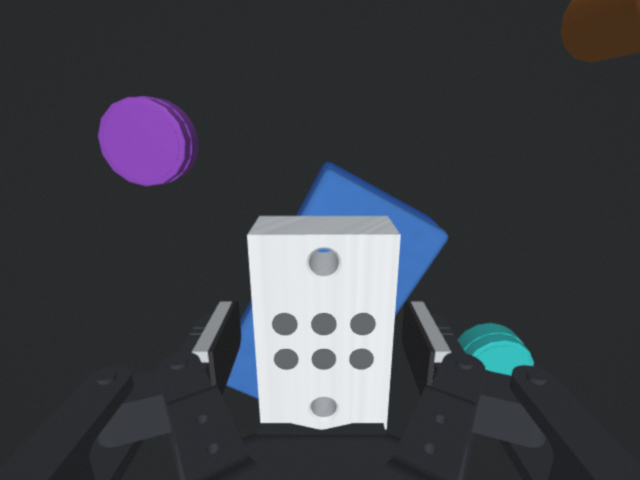

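```bash
python3 -m inch '[{"gripper":0.07,"dx":0.0009,"dy":0.0045,"dz":0.0005,"roll":0},{"gripper":0.07,"dx":0,"dy":0,"dz":0,"roll":0},{"gripper":0.06,"dx":0,"dy":0,"dz":0,"roll":0},{"gripper":0.055,"dx":0,"dy":0,"dz":0,"roll":0},{"gripper":0.05,"dx":0,"dy":0,"dz":0,"roll":0},{"gripper":0.05,"dx":0,"dy":0,"dz":0,"roll":0},{"gripper":0.05,"dx":0,"dy":0,"dz":0,"roll":0},{"gripper":0.05,"dx":0,"dy":0,"dz":0,"roll":0}]' 60
python3 - <<'E'
from h import *
go(.419,-.3185,.05,37.5)
w=snap("wrist","w16");
E
```

```text
t: 28.9
position: [0.4191, -0.3186, 0.0495]
tool_rot: [-0.669, 0.67, 0.228, -0.227]
wrist_force: [-0.1, 0.8, 5.4]
grip_width: 0.62
pos [ 0.4191 -0.3186  0.0495] yaw 37.5 tilt 0.05 t 28.9 grip 0.62 j6 -1.37 F [-0.1  0.8  5.4]
dx -0.0000 dy -0.0005 dz 0.0001 roll -0.00
```

View pics/w16.png

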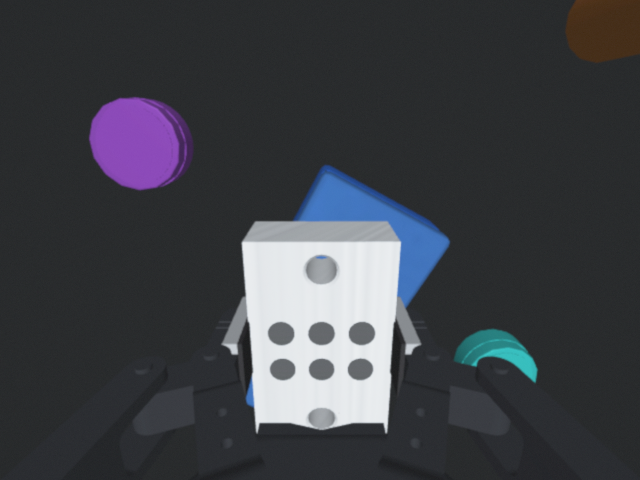

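```bash
python3 -m inch '[{"gripper":0.05,"dx":0,"dy":-0.004,"dz":0,"roll":0},{"gripper":0.05,"dx":0,"dy":-0.01,"dz":0,"roll":0},{"gripper":0.05,"dx":0,"dy":-0.02,"dz":0,"roll":0},{"gripper":0.05,"dx":0,"dy":-0.02,"dz":0,"roll":0},{"gripper":0.05,"dx":0,"dy":0,"dz":0,"roll":0},{"gripper":0.05,"dx":0,"dy":0,"dz":0,"roll":0}]' 60
python3 - <<'E'
from h import *
go(.64,.165,.2,-16.7)
w=snap("wrist","w17"); crop(w,230,200,180,240,4,"w17c"); im=cv2.imread("pics/w17c.png"); cv2.imwrite("pics/w17c.png",cv2.resize(im,None,fx=.625,fy=.625,interpolation=cv2.INTER_AREA))
e=snap("side"); crop(e,380,110,120,100,6,"s17")
E
```

```text
t: 29.7
position: [0.4184, -0.3181, 0.1022]
tool_rot: [0.67, -0.669, -0.227, 0.228]
wrist_force: [-0.4, -0.1, -4.5]
grip_width: 0.625
pos [ 0.4184 -0.3181  0.1022] yaw 37.5 tilt 0.08 t 29.7 grip 0.625 j6 -1.37 F [-0.4 -0.1 -4.5]
dx 0.4699 dy -0.0976 dz 0.2485 roll 54.20
```

View pics/w17c.png

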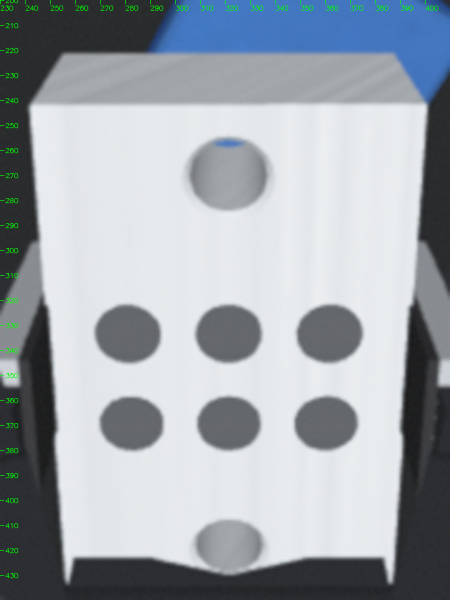

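View pics/s17.png

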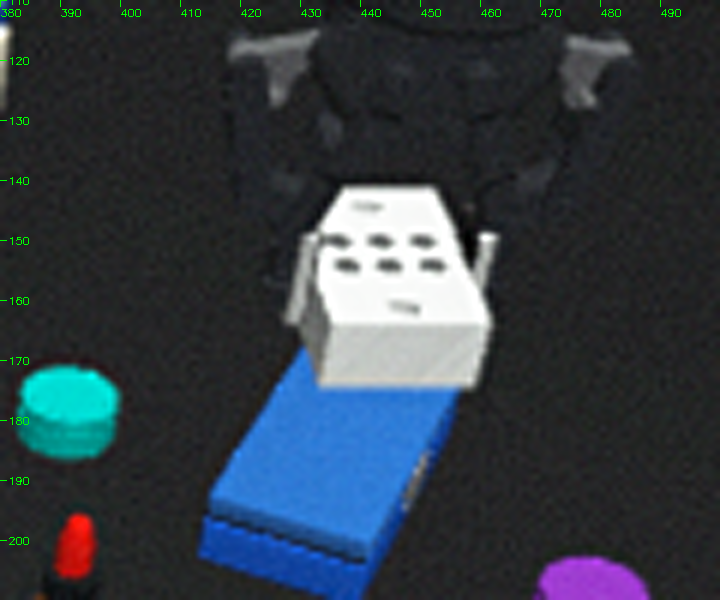

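Run:
```python
from h import *
s=robot.state(); w=snap("wrist"); r=R.from_quat(np.roll(s["tool_rot"],-1)).as_matrix()
z=s["position"][2]+.0085
for P in ([(321.2,269.6),(321.4,417.6)],[(281,333.2),(321.4,333.2),(362,333.2),(282.6,369.4),(321.5,369.4),(360.4,369.4)]):
    Q=np.array([onz(w,p,z) for p in P]); print(((Q-s["position"])@r*1000).round(1).tolist(), ((Q.mean(0)-s["position"])@r*1000).round(2))
```

```text
[[-0.7, -8.4, 33.6], [-0.7, -8.6, -30.9]] [-0.68 -8.5   1.39]
[[-15.5, -8.5, 8.3], [-0.6, -8.5, 8.3], [14.3, -8.5, 8.3], [-15.4, -8.5, -7.6], [-0.6, -8.5, -7.6], [14.2, -8.5, -7.6]] [-0.61 -8.5   0.33]
```

```bash
python3 -m inch '[{"gripper":0.05,"dx":0,"dy":-0.02,"dz":0,"roll":5},{"gripper":0.05,"dx":0,"dy":-0.03,"dz":0,"roll":9},{"gripper":0.05,"dx":0,"dy":-0.03,"dz":0,"roll":10},{"gripper":0.05,"dx":0,"dy":-0.018,"dz":0,"roll":10},{"gripper":0.05,"dx":0,"dy":0,"dz":0,"roll":10},{"gripper":0.05,"dx":0,"dy":0,"dz":0,"roll":10},{"gripper":0.05,"dx":0.002,"dy":0,"dz":0.015,"roll":0},{"gripper":0.05,"dx":0.005,"dy":0,"dz":0.03,"roll":0},{"gripper":0.05,"dx":0.005,"dy":0,"dz":0.035,"roll":0},{"gripper":0.05,"dx":0.005,"dy":0,"dz":0.035,"roll":0},{"gripper":0.05,"dx":0.005,"dy":0,"dz":0.035,"roll":0},{"gripper":0.05,"dx":0.005,"dy":0,"dz":0.035,"roll":0},{"gripper":0.05,"dx":0.005,"dy":0,"dz":0.035,"roll":0},{"gripper":0.05,"dx":0.005,"dy":0,"dz":0.035,"roll":0},{"gripper":0.05,"dx":0.005,"dy":0,"dz":0.035,"roll":0},{"gripper":0.05,"dx":0.005,"dy":0,"dz":0.035,"roll":0},{"gripper":0.05,"dx":0.005,"dy":0,"dz":0.03,"roll":0},{"gripper":0.05,"dx":0.003,"dy":0,"dz":0.02,"roll":0},{"gripper":0.05,"dx":0,"dy":0,"dz":0.01,"roll":0},{"gripper":0.05,"dx":0,"dy":0,"dz":0,"roll":0}]' 60
python3 - <<'E'
from h import *
go(.64,.165,.2,-16.7)
E
```

```text
t: 32.35
position: [0.5808, 0.0353, 0.2009]
tool_rot: [-0.7, 0.7, -0.101, 0.101]
wrist_force: [1.0, -0.1, -3.8]
grip_width: 0.619
pos [0.5808 0.0353 0.2009] yaw -16.42 tilt 0.02 t 32.35 grip 0.619 j6 0.28 F [ 1.  -0.1 -3.8]
dx 0.0202 dy 0.0009 dz 0.1412 roll 0.28
```

```bash
python3 -m inch '[{"gripper":0.05,"dx":0.005,"dy":0,"dz":0.02,"roll":0.3},{"gripper":0.05,"dx":0.005,"dy":0,"dz":0.03,"roll":0},{"gripper":0.05,"dx":0.005,"dy":0,"dz":0.03,"roll":0},{"gripper":0.05,"dx":0.005,"dy":0,"dz":0.015,"roll":0},{"gripper":0.05,"dx":0,"dy":0,"dz":0,"roll":0},{"gripper":0.05,"dx":0,"dy":0,"dz":0,"roll":0},{"gripper":0.05,"dx":0,"dy":0,"dz":0,"roll":0}]' 60
python3 - <<'E'
from h import *
go(.64,.165,.2,-16.7)
w=snap("wrist","w18"); crop(w,220,60,200,150,4,"w18c")
E
```

```text
t: 33.22
position: [0.6272, 0.1193, 0.2014]
tool_rot: [-0.699, 0.7, -0.104, 0.104]
wrist_force: [-0.4, 0.7, -3.9]
grip_width: 0.621
pos [0.6272 0.1193 0.2014] yaw -16.86 tilt 0.02 t 33.23 grip 0.621 j6 0.42 F [-0.4  0.7 -3.9]
dx -0.0010 dy 0.0013 dz 0.0474 roll -0.16
```

View pics/w18.png

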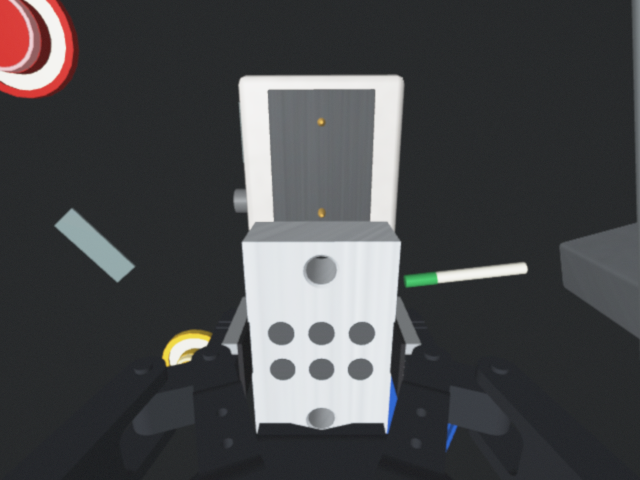

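View pics/w18c.png

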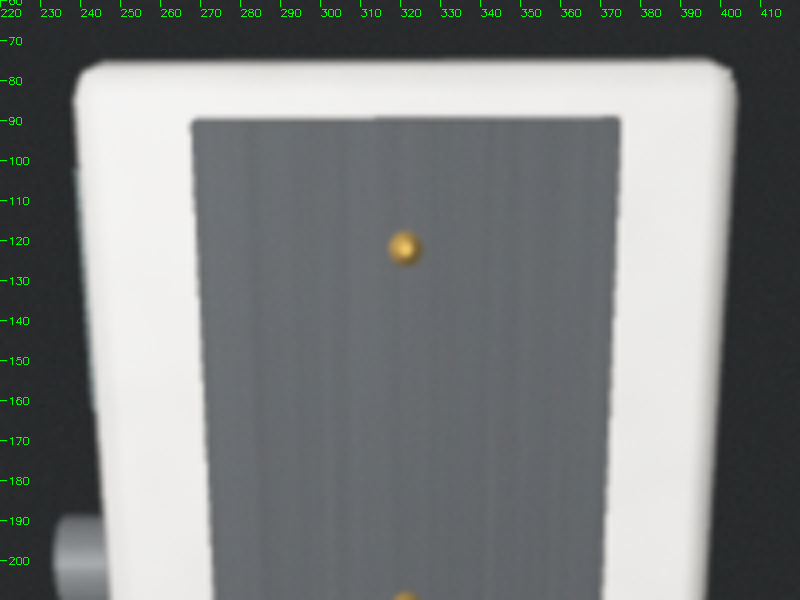

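Run:
```python
from h import *
w=snap("wrist"); crop(w,280,180,80,60,8,"w19c")
```

```text
(no output)
```

View pics/w19c.png

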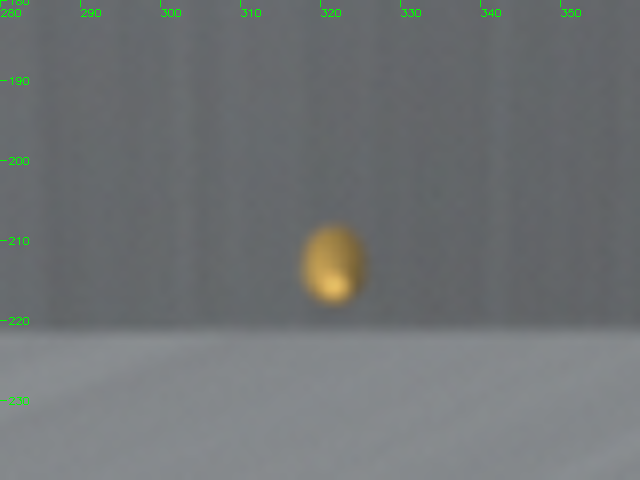

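Run:
```python
from h import *
s=robot.state(); w=snap("wrist"); r=R.from_quat(np.roll(s["tool_rot"],-1)).as_matrix()
for z in(.065,.067):
    Q=np.array([onz(w,p,z) for p in [(321.3,121.7),(321.5,215.3)]]); print(((Q-s["position"])@r*1000).round(1).tolist(), ((Q.mean(0)-s["position"])@r*1000).round(2),Q.mean(0).round(4))
C=np.array([onz(w,p,.055) for p in [(268,89.5),(375,89)]]); print(((C-s["position"])@r*1000).round(1).tolist())
go(.6375,.165,.2,-16.7)
```

```text
[[-1.4, 136.3, 80.2], [-1.2, 136.3, 13.9]] [ -1.31 136.35  47.08] [0.6397 0.165  0.065 ]
[[-1.4, 134.3, 80.3], [-1.2, 134.3, 14.4]] [ -1.31 134.35  47.34] [0.6398 0.1653 0.067 ]
[[-38.4, 146.3, 101.5], [35.9, 146.4, 101.7]]
pos [0.6273 0.1198 0.2013] yaw -16.83 tilt 0.02 t 33.38 grip 0.619 j6 0.42 F [-0.4 -0.1 -3.6]
dx -0.0033 dy 0.0013 dz 0.0462 roll -0.13
```

```bash
python3 -m inch '[{"gripper":0.05,"dx":-0.0007,"dy":0,"dz":0.02,"roll":0},{"gripper":0.05,"dx":0,"dy":0.01,"dz":0.02,"roll":0},{"gripper":0.05,"dx":0,"dy":0.025,"dz":0.0067,"roll":0},{"gripper":0.05,"dx":0,"dy":0.025,"dz":0,"roll":0},{"gripper":0.05,"dx":0,"dy":0.025,"dz":0,"roll":0},{"gripper":0.05,"dx":0,"dy":0.015,"dz":0,"roll":0},{"gripper":0.05,"dx":0,"dy":0.006,"dz":0,"roll":0},{"gripper":0.05,"dx":0,"dy":0,"dz":0,"roll":0},{"gripper":0.05,"dx":0,"dy":0,"dz":0,"roll":0}]' 60
python3 - <<'E'
from h import *
go(.6395,.165,.0925,-16.8)
d=snap("scene"); crop(d,365,255,110,110,6,"d20")
e=snap("side"); crop(e,150,190,120,120,6,"s20")
w=snap("wrist","w20")
E
```

```text
t: 34.5
position: [0.6408, 0.1654, 0.0965]
tool_rot: [0.7, -0.699, 0.103, -0.104]
wrist_force: [1.3, 0.3, -2.3]
grip_width: 0.625
pos [0.6408 0.1654 0.0965] yaw -16.8 tilt 0.13 t 34.5 grip 0.625 j6 0.49 F [ 1.3  0.3 -2.3]
dx -0.0012 dy 0.0040 dz -0.0008 roll -0.00
```

View pics/d20.png

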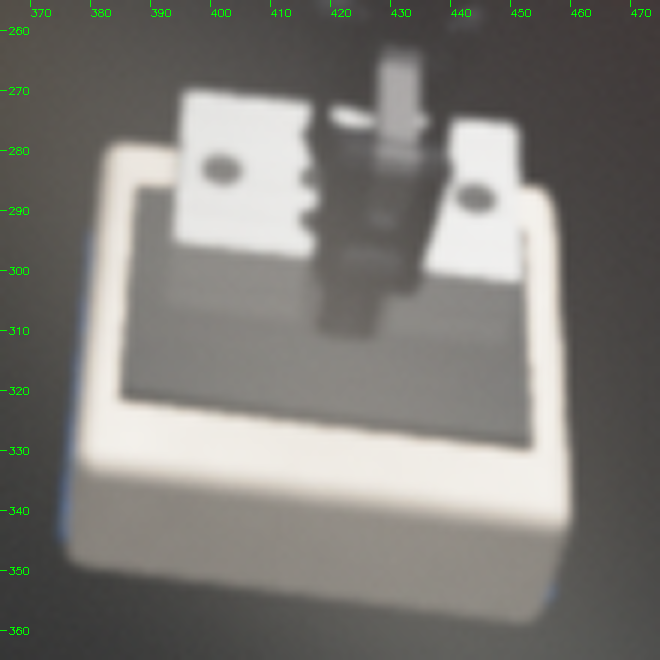

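View pics/s20.png

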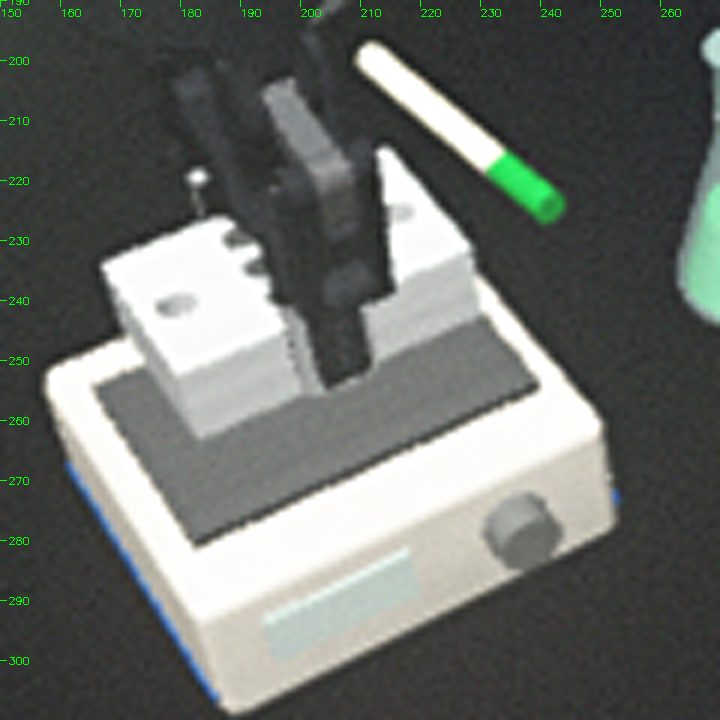

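View pics/w20.png

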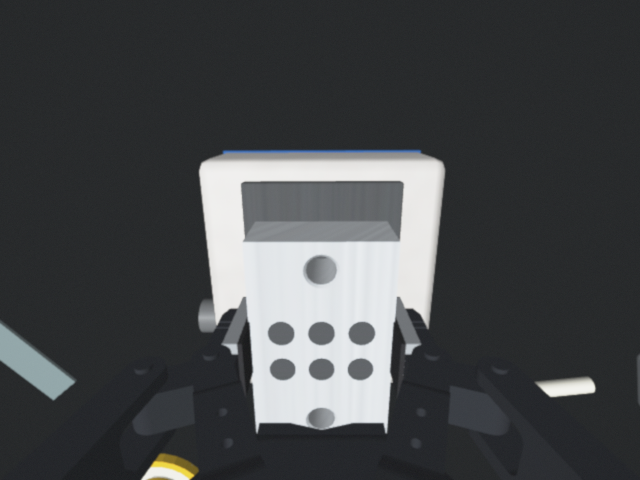

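Run:
```python
from h import *
s=robot.state(); d=snap("scene");e=snap("side");w=snap("wrist"); r=R.from_quat(np.roll(s["tool_rot"],-1)).as_matrix()
zt=s["position"][2]+.0085
f=lambda X:((X-s["position"])@r*1000)[[0,2]].round(1)
for n,cam,H,S in(("sc",d,[(402,283.3),(444.2,288)],[(400,301.4),(440.3,306.4)]),("sd",e,[(179.7,240.8),(216.5,225.3)],[(184.5,259),(219,243.5)])):
    h=[onz(cam,p,zt) for p in H]; t=[onz(cam,p,.061) for p in S]
    print(n,"holes",f(h[0]),f(h[1]),"studs",f(t[0]),f(t[1]),"mean",f((h[0]+h[1])/2),f((t[0]+t[1])/2))
h=[onz(w,p,zt) for p in[(320.8,269.8),(320.9,417.5)]];print("w",f(h[0]),f(h[1]))
```

```text
sc holes [  0.  -31.3] [-0.3 34.6] studs [  0.7 -30.1] [ 1.1 35.3] mean [-0.1  1.6] [0.9 2.6]
sd holes [-4.2 30.4] [ -3.8 -36.6] studs [-3.4 31.2] [ -2.4 -34.7] mean [-4.  -3.1] [-2.9 -1.8]
w [-1.7 32.6] [ -1.7 -31.7]
```

```bash
python3 -m inch '[{"gripper":0.05,"dx":0.0004,"dy":0.005,"dz":0.0003,"roll":0},{"gripper":0.05,"dx":0,"dy":0.004,"dz":0,"roll":0},{"gripper":0.05,"dx":0,"dy":0.003,"dz":0,"roll":0},{"gripper":0.05,"dx":0,"dy":0.002,"dz":0,"roll":0},{"gripper":0.05,"dx":0,"dy":0,"dz":0,"roll":0},{"gripper":0.05,"dx":0,"dy":0,"dz":0,"roll":0}]' 60
python3 - <<'E'
from h import *
go(.641,.1655,.0725,-16.8)
E
```

```text
t: 35.55
position: [0.6408, 0.1654, 0.0813]
tool_rot: [0.7, -0.699, 0.103, -0.103]
wrist_force: [0.1, 0.1, -3.0]
grip_width: 0.62
pos [0.6408 0.1654 0.0813] yaw -16.8 tilt 0.02 t 35.55 grip 0.62 j6 0.49 F [ 0.1  0.1 -3. ]
dx 0.0002 dy 0.0088 dz 0.0002 roll -0.00
```

```bash
python3 -m inch '[{"gripper":0.05,"dx":0,"dy":0.002,"dz":0,"roll":0},{"gripper":0.05,"dx":0,"dy":0.002,"dz":0,"roll":0},{"gripper":0.05,"dx":0,"dy":0.001,"dz":0,"roll":0},{"gripper":0.05,"dx":0,"dy":0,"dz":0,"roll":0},{"gripper":0.05,"dx":0,"dy":0,"dz":0,"roll":0}]' 60
```

```text
t: 36.17
position: [0.6407, 0.1654, 0.0762]
tool_rot: [0.7, -0.7, 0.103, -0.103]
wrist_force: [0.1, 0.4, -3.4]
grip_width: 0.62
```

```bash
python3 -m inch '[{"gripper":0.05,"dx":0,"dy":0.0015,"dz":0,"roll":0},{"gripper":0.05,"dx":0,"dy":0.0015,"dz":0,"roll":0},{"gripper":0.05,"dx":0,"dy":0.0007,"dz":0,"roll":0},{"gripper":0.05,"dx":0,"dy":0,"dz":0,"roll":0},{"gripper":0.05,"dx":0,"dy":0,"dz":0,"roll":0}]' 60
```

```text
t: 36.8
position: [0.6407, 0.1654, 0.0726]
tool_rot: [-0.7, 0.7, -0.103, 0.103]
wrist_force: [-2.4, 0.1, -2.0]
grip_width: 0.618
```

```bash
python3 -m inch '[{"gripper":0.05,"dx":0,"dy":0.0005,"dz":0,"roll":0},{"gripper":0.05,"dx":0,"dy":0,"dz":0,"roll":0},{"gripper":0.056,"dx":0,"dy":0,"dz":0,"roll":0},{"gripper":0.06,"dx":0,"dy":0,"dz":0,"roll":0},{"gripper":0.065,"dx":0,"dy":0,"dz":0,"roll":0},{"gripper":0.07,"dx":0,"dy":0,"dz":0,"roll":0},{"gripper":0.07,"dx":0,"dy":-0.01,"dz":0,"roll":0},{"gripper":0.07,"dx":0,"dy":-0.02,"dz":0,"roll":0},{"gripper":0.07,"dx":0,"dy":-0.03,"dz":0,"roll":0},{"gripper":0.085,"dx":0,"dy":-0.04,"dz":0,"roll":0},{"gripper":0.085,"dx":0,"dy":-0.03,"dz":0,"roll":0},{"gripper":0.085,"dx":0,"dy":0,"dz":0,"roll":0}]' 60
python3 - <<'E'
from h import *
go(.42,-.317,.2,9.5)
d=snap("scene"); crop(d,365,255,110,110,6,"d21")
e=snap("side"); crop(e,150,190,120,120,6,"s21")
E
```

```text
t: 38.3
position: [0.642, 0.1657, 0.2074]
tool_rot: [0.701, -0.699, 0.1, -0.106]
wrist_force: [-0.4, 0.3, 1.4]
grip_width: 0.997
pos [0.642  0.1657 0.2074] yaw -16.8 tilt 0.49 t 38.3 grip 0.997 j6 0.49 F [-0.4  0.3  1.4]
dx -0.0731 dy 0.0047 dz -0.5263 roll -26.30
```

View pics/d21.png

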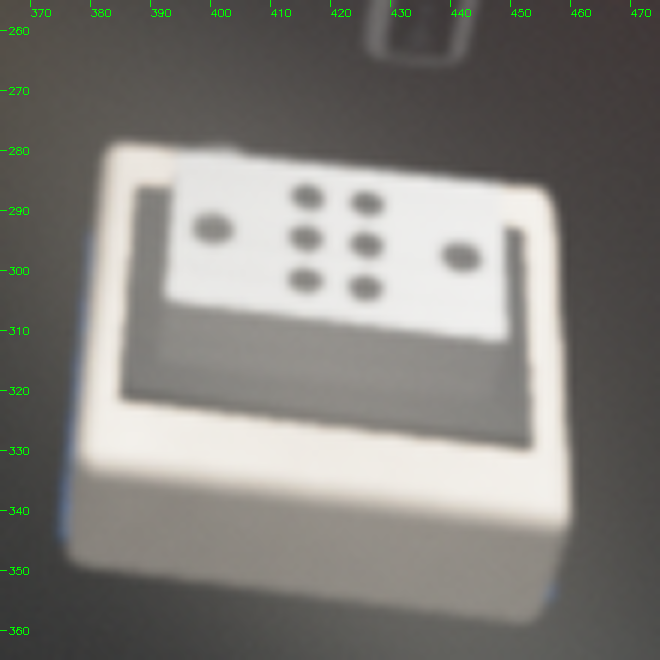

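View pics/s21.png

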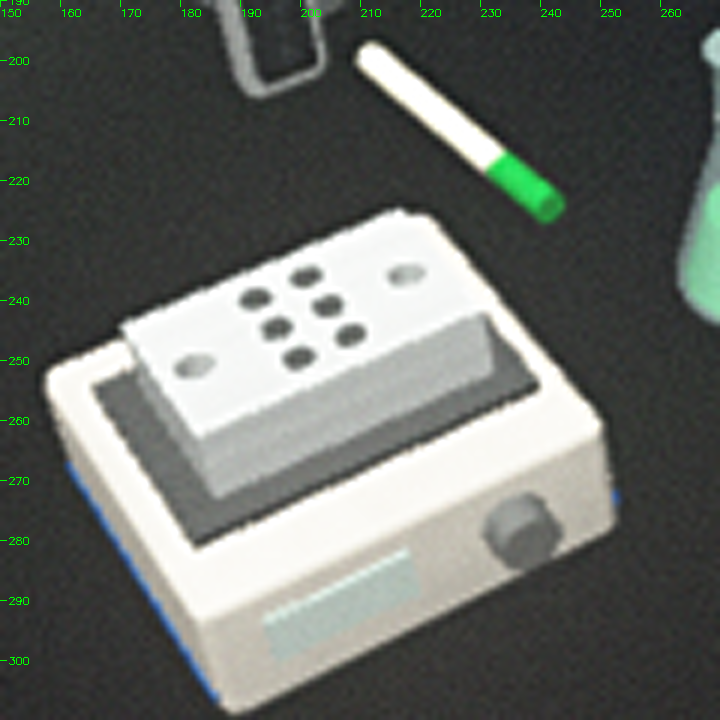

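```bash
python3 -m inch '[{"gripper":0.085,"dx":-0.003,"dy":0,"dz":-0.02,"roll":0},{"gripper":0.085,"dx":-0.005,"dy":0,"dz":-0.035,"roll":0},{"gripper":0.085,"dx":-0.005,"dy":0,"dz":-0.036,"roll":0},{"gripper":0.085,"dx":-0.005,"dy":0,"dz":-0.036,"roll":0},{"gripper":0.085,"dx":-0.005,"dy":0,"dz":-0.036,"roll":0},{"gripper":0.085,"dx":-0.005,"dy":0,"dz":-0.036,"roll":0},{"gripper":0.085,"dx":-0.005,"dy":0,"dz":-0.036,"roll":0},{"gripper":0.085,"dx":-0.005,"dy":0,"dz":-0.036,"roll":0},{"gripper":0.085,"dx":-0.005,"dy":0,"dz":-0.036,"roll":0},{"gripper":0.085,"dx":-0.005,"dy":0,"dz":-0.036,"roll":0},{"gripper":0.085,"dx":-0.005,"dy":0,"dz":-0.036,"roll":0},{"gripper":0.085,"dx":-0.005,"dy":0,"dz":-0.036,"roll":0},{"gripper":0.085,"dx":-0.005,"dy":0,"dz":-0.036,"roll":0},{"gripper":0.085,"dx":-0.005,"dy":0,"dz":-0.036,"roll":0},{"gripper":0.085,"dx":-0.005,"dy":0,"dz":-0.036,"roll":0},{"gripper":0.085,"dx":0,"dy":0,"dz":-0.003,"roll":-6.3},{"gripper":0.085,"dx":0,"dy":0,"dz":0,"roll":-10},{"gripper":0.085,"dx":0,"dy":0,"dz":0,"roll":-10},{"gripper":0.085,"dx":0,"dy":0,"dz":0,"roll":0},{"gripper":0.085,"dx":0,"dy":0,"dz":0,"roll":0}]' 60
python3 - <<'E'
from h import *
go(.42,-.317,.2,9.5)
w=snap("wrist","w22"); crop(w,240,130,170,180,4,"w22c")
E
```

```text
t: 40.9
position: [0.4186, -0.3168, 0.2012]
tool_rot: [0.705, -0.704, -0.057, 0.058]
wrist_force: [0.3, -0.7, -0.2]
grip_width: 0.995
pos [ 0.4186 -0.3168  0.2012] yaw 9.31 tilt 0.08 t 40.9 grip 0.995 j6 -0.88 F [ 0.3 -0.7 -0.2]
dx 0.0014 dy 0.0012 dz -0.0004 roll -0.19
```

View pics/w22c.png

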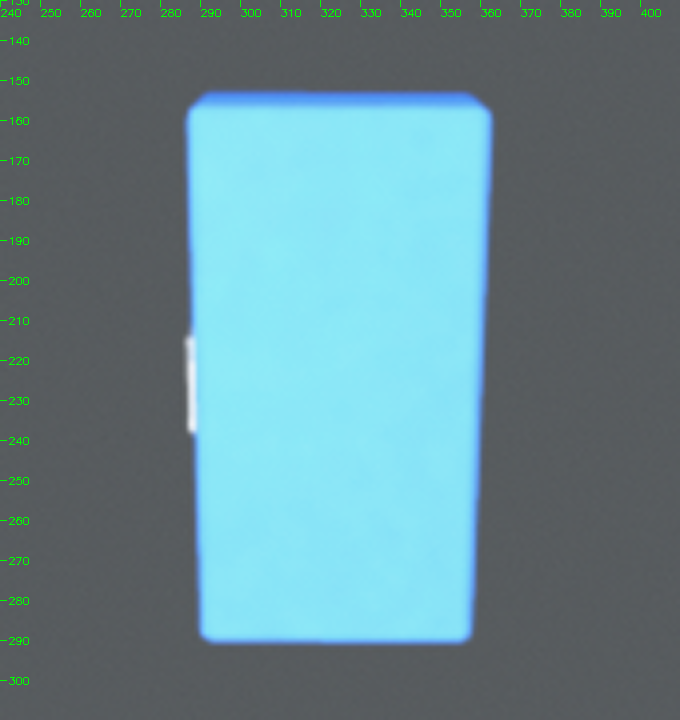

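View pics/w22.png

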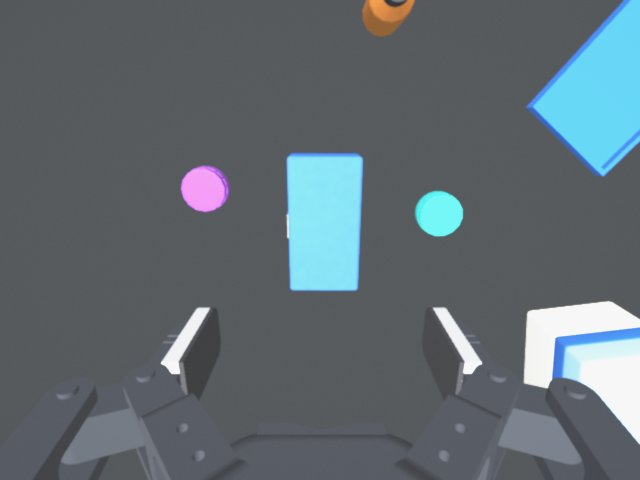

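Run:
```python
from h import *
w=snap("wrist")
C=np.array([onz(w,q,.032) for q in((287,157),(362.7,157),(357.7,290),(290.3,290))]);print(C.round(4).tolist(),C.mean(0))
for a,b in((3,0),(2,1),(0,1),(3,2)): v=C[b]-C[a]; print(np.degrees(np.arctan2(v[1],v[0])).round(2),np.linalg.norm(v).round(4))
c=C.mean(0); go(c[0],c[1],.028,9.3)
for p in((204.5,188.5),(439,213)): print(onz(w,p,.018).round(3))
```

```text
[[0.3816, -0.2682, 0.032], [0.4412, -0.2584, 0.032], [0.4601, -0.3744, 0.032], [0.4, -0.3843, 0.032]] [ 0.42073174 -0.32134155  0.032     ]
99.04 0.1176
99.23 0.1175
9.32 0.0605
9.35 0.0608
pos [ 0.4187 -0.3169  0.2016] yaw 9.38 tilt 0.03 t 41.0 grip 0.995 j6 -0.88 F [-0.3 -0.  -0.3]
dx 0.0013 dy 0.1736 dz -0.0048 roll 0.08
[ 0.314 -0.308  0.018]
[ 0.519 -0.296  0.018]
```

```bash
python3 -m inch '[{"gripper":0.085,"dx":0.0014,"dy":0.02,"dz":-0.0033,"roll":0},{"gripper":0.085,"dx":0,"dy":0.03,"dz":0,"roll":0},{"gripper":0.085,"dx":0,"dy":0.03,"dz":0,"roll":0},{"gripper":0.085,"dx":0,"dy":0.03,"dz":0,"roll":0},{"gripper":0.08,"dx":0,"dy":0.025,"dz":0,"roll":0},{"gripper":0.08,"dx":0,"dy":0.02,"dz":0,"roll":0},{"gripper":0.08,"dx":0,"dy":0.01,"dz":0,"roll":0},{"gripper":0.08,"dx":0,"dy":0.005,"dz":0,"roll":0},{"gripper":0.08,"dx":0,"dy":0,"dz":0,"roll":0},{"gripper":0.08,"dx":0,"dy":0,"dz":0,"roll":0}]' 60
python3 - <<'E'
from h import *
go(.4208,-.3195,.022,9.3)
w=snap("wrist","w23")
e=snap("side"); crop(e,380,130,120,90,6,"s23")
E
```

```text
t: 42.25
position: [0.4211, -0.3204, 0.0327]
tool_rot: [-0.704, 0.705, 0.059, -0.058]
wrist_force: [0.2, 0.4, 0.1]
grip_width: 0.936
pos [ 0.4211 -0.3204  0.0327] yaw 9.49 tilt 0.08 t 42.25 grip 0.936 j6 -0.89 F [0.2 0.4 0.1]
dx -0.0002 dy 0.0107 dz 0.0010 roll 0.19
```

View pics/w23.png

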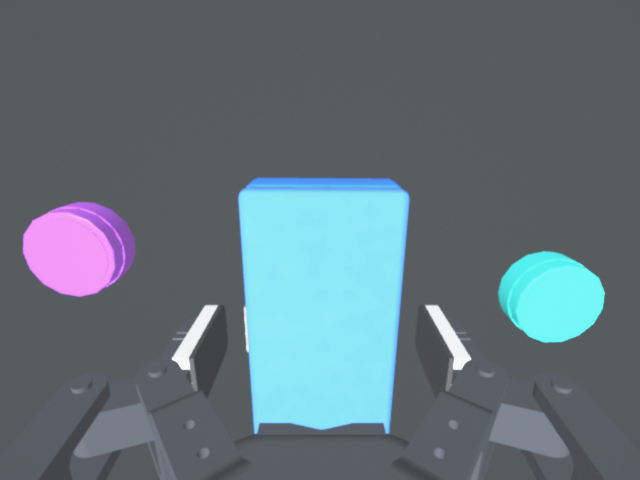

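View pics/s23.png

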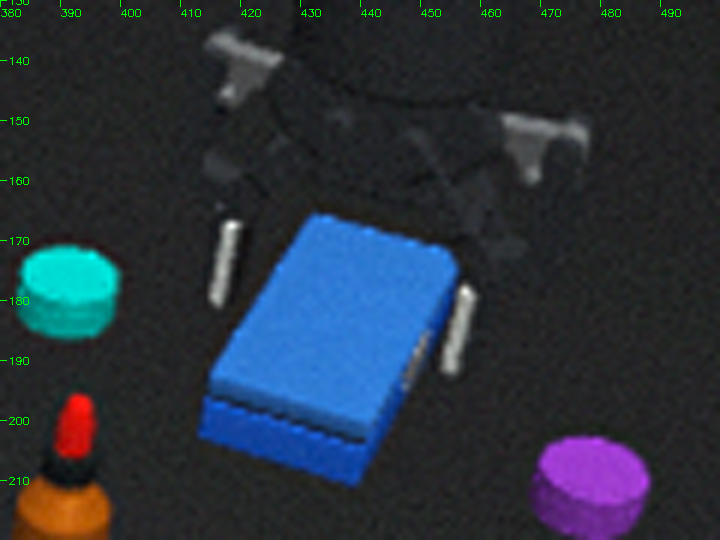

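```bash
python3 -m inch '[{"gripper":0.08,"dx":0.0006,"dy":0.006,"dz":0.0005,"roll":0.1},{"gripper":0.08,"dx":0,"dy":0.0045,"dz":0,"roll":0},{"gripper":0.075,"dx":0,"dy":0,"dz":0,"roll":0},{"gripper":0.068,"dx":0,"dy":0,"dz":0,"roll":0},{"gripper":0.062,"dx":0,"dy":0,"dz":0,"roll":0},{"gripper":0.057,"dx":0,"dy":0,"dz":0,"roll":0},{"gripper":0.057,"dx":0,"dy":0,"dz":0,"roll":0},{"gripper":0.057,"dx":0,"dy":0,"dz":0,"roll":0}]' 60
python3 -m inch '[{"gripper":0.057,"dx":0,"dy":-0.004,"dz":0,"roll":0},{"gripper":0.057,"dx":0,"dy":-0.01,"dz":0,"roll":0},{"gripper":0.057,"dx":0,"dy":-0.02,"dz":0,"roll":0},{"gripper":0.057,"dx":0,"dy":-0.02,"dz":0,"roll":0},{"gripper":0.057,"dx":0,"dy":0,"dz":0,"roll":0},{"gripper":0.057,"dx":0,"dy":0,"dz":0,"roll":0}]' 60
python3 - <<'E'
from h import *
go(.652,-.152,.2,0)
e=snap("side"); crop(e,380,110,120,100,6,"s24")
w=snap("wrist")
T=np.array([[1.0, -0.0006, -0.0022, -0.5228], [0.0002, -0.9484, 0.317, -0.04], [-0.0023, -0.317, -0.9484, 0.3798], [0.0, 0.0, 0.0, 1.0]])
E
```

```text
t: 43.35
position: [0.4216, -0.3197, 0.022]
tool_rot: [-0.704, 0.705, 0.058, -0.058]
wrist_force: [-1.1, 2.6, 6.1]
grip_width: 0.711
t: 44.1
position: [0.4208, -0.3192, 0.0746]
tool_rot: [0.705, -0.704, -0.058, 0.058]
wrist_force: [-0.1, -0.4, -2.7]
grip_width: 0.712
pos [ 0.4208 -0.3192  0.0746] yaw 9.4 tilt 0.07 t 44.1 grip 0.712 j6 -0.88 F [-0.1 -0.4 -2.7]
dx 0.2553 dy -0.1255 dz 0.1273 roll 9.40
```

View pics/s24.png

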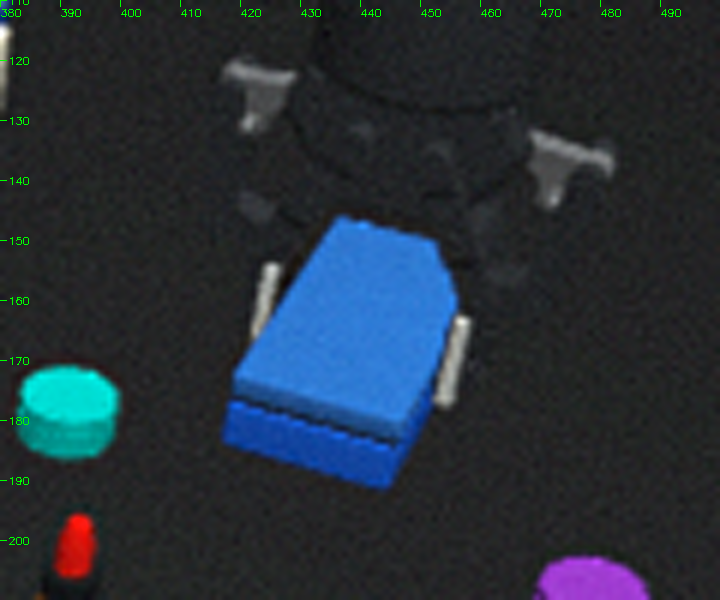

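```bash
python3 -m inch '[{"gripper":0.057,"dx":0,"dy":-0.03,"dz":0,"roll":0},{"gripper":0.057,"dx":0,"dy":-0.03,"dz":0,"roll":3},{"gripper":0.057,"dx":0,"dy":-0.03,"dz":0,"roll":8},{"gripper":0.057,"dx":0,"dy":-0.03,"dz":0,"roll":9},{"gripper":0.057,"dx":0,"dy":-0.005,"dz":0,"roll":9},{"gripper":0.057,"dx":0,"dy":0,"dz":0,"roll":9},{"gripper":0.057,"dx":0.008,"dy":0,"dz":0.012,"roll":0.9},{"gripper":0.057,"dx":0.015,"dy":0,"dz":0.021,"roll":0},{"gripper":0.057,"dx":0.019,"dy":0,"dz":0.027,"roll":0},{"gripper":0.057,"dx":0.019,"dy":0,"dz":0.027,"roll":0},{"gripper":0.057,"dx":0.019,"dy":0,"dz":0.027,"roll":0},{"gripper":0.057,"dx":0.019,"dy":0,"dz":0.027,"roll":0},{"gripper":0.057,"dx":0.012,"dy":0,"dz":0.017,"roll":0},{"gripper":0.057,"dx":0.008,"dy":0,"dz":0.011,"roll":0},{"gripper":0.057,"dx":0,"dy":0,"dz":0,"roll":0},{"gripper":0.057,"dx":0,"dy":0,"dz":0,"roll":0},{"gripper":0.057,"dx":0,"dy":0,"dz":0,"roll":0}]' 60
python3 - <<'E'
from h import *
go(.652,-.152,.2,-29.5)
w=snap("wrist","w25")
e=snap("side","s25")
E
```

```text
t: 46.32
position: [0.6074, -0.2313, 0.2006]
tool_rot: [-0.684, 0.684, -0.18, 0.18]
wrist_force: [0.1, 0.6, -2.0]
grip_width: 0.712
pos [ 0.6074 -0.2313  0.2006] yaw -29.55 tilt 0.01 t 46.33 grip 0.712 j6 0.1 F [ 0.1  0.6 -2. ]
dx -0.0003 dy 0.0006 dz 0.0910 roll -0.05
```

View pics/w25.png

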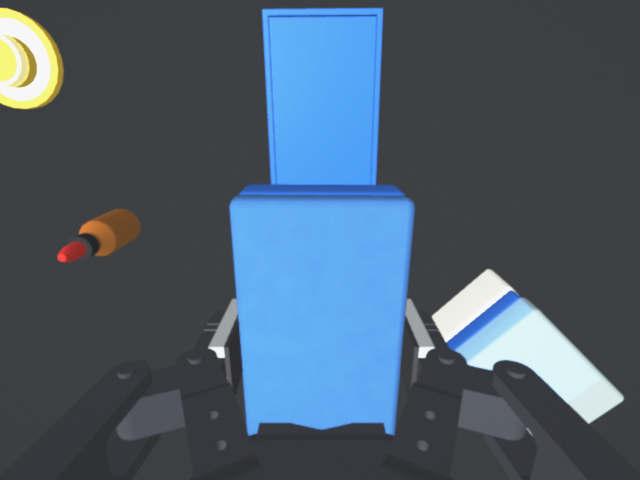

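View pics/s25.png

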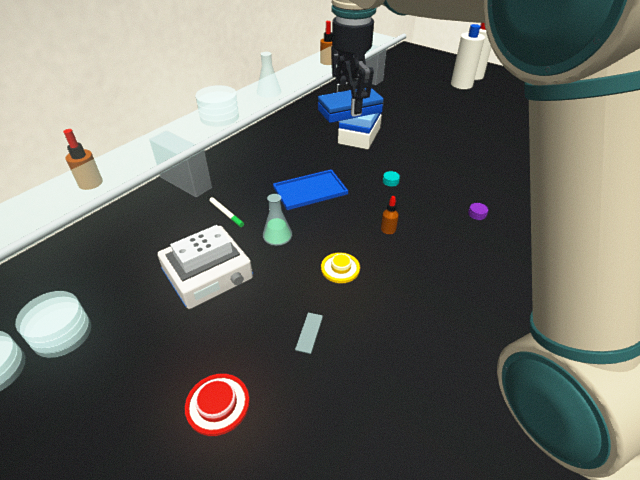

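Run:
```python
from h import *
s=robot.state(); w=snap("wrist"); r=R.from_quat(np.roll(s["tool_rot"],-1)).as_matrix()
crop(w,240,0,170,200,4,"w26c"); im=cv2.imread("pics/w26c.png"); cv2.imwrite("pics/w26c.png",cv2.resize(im,None,fx=.75,fy=.75,interpolation=cv2.INTER_AREA))
f=lambda X:((X-s["position"])@r*1000)[[0,2]].round(1)
print("tray",[f(onz(w,p,.010)).tolist() for p in((263,9.5),(382.5,9.5),(271.5,180),(377,180))])
zt=s["position"][2]+.010
print("box",[f(onz(w,p,zt)).tolist() for p in((231,202),(413,202),(248,433),(394,433))])
```

```text
tray [[-45.6, 160.6], [45.2, 160.5], [-44.9, 31.2], [47.4, 31.1]]
box [[-30.2, 56.3], [28.0, 56.3], [-31.0, -38.8], [28.0, -38.8]]
```

View pics/w26c.png

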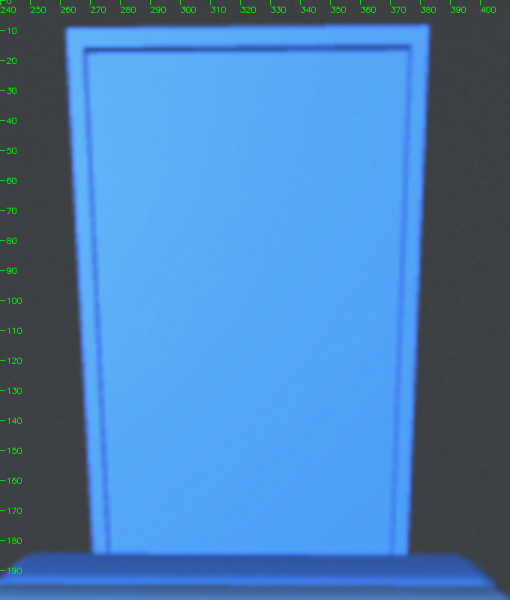

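```bash
python3 -m inch '[{"gripper":0.057,"dx":0.001,"dy":0,"dz":0.02,"roll":0},{"gripper":0.057,"dx":0,"dy":0,"dz":0.025,"roll":0},{"gripper":0.057,"dx":0,"dy":0,"dz":0.025,"roll":0},{"gripper":0.057,"dx":0,"dy":0.01,"dz":0.015,"roll":0},{"gripper":0.057,"dx":0,"dy":0.025,"dz":0.0045,"roll":0},{"gripper":0.057,"dx":0,"dy":0.03,"dz":0,"roll":0},{"gripper":0.057,"dx":0,"dy":0.03,"dz":0,"roll":0},{"gripper":0.057,"dx":0,"dy":0.03,"dz":0,"roll":0},{"gripper":0.057,"dx":0,"dy":0.02,"dz":0,"roll":0},{"gripper":0.057,"dx":0,"dy":0.01,"dz":0,"roll":0},{"gripper":0.057,"dx":0,"dy":0.005,"dz":0,"roll":0},{"gripper":0.057,"dx":0,"dy":0,"dz":0,"roll":0},{"gripper":0.057,"dx":0,"dy":0,"dz":0,"roll":0}]' 60
python3 - <<'E'
from h import *
go(.652,-.152,.0265,-29.5)
e=snap("side"); crop(e,250,130,130,100,6,"s27")
d=snap("scene"); crop(d,160,280,140,120,5,"d27")
E
```

```text
t: 48.1
position: [0.6534, -0.1536, 0.0416]
tool_rot: [-0.684, 0.684, -0.179, 0.181]
wrist_force: [0.3, -0.0, -2.5]
grip_width: 0.715
pos [ 0.6534 -0.1536  0.0416] yaw -29.5 tilt 0.12 t 48.1 grip 0.715 j6 0.23 F [ 0.3 -0.  -2.5]
dx -0.0021 dy 0.0151 dz 0.0007 roll -0.00
```

View pics/s27.png

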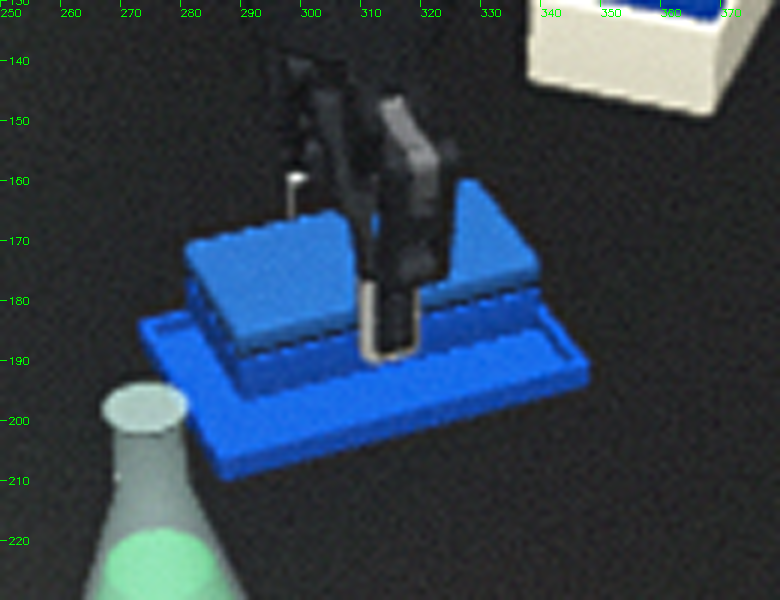

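View pics/d27.png

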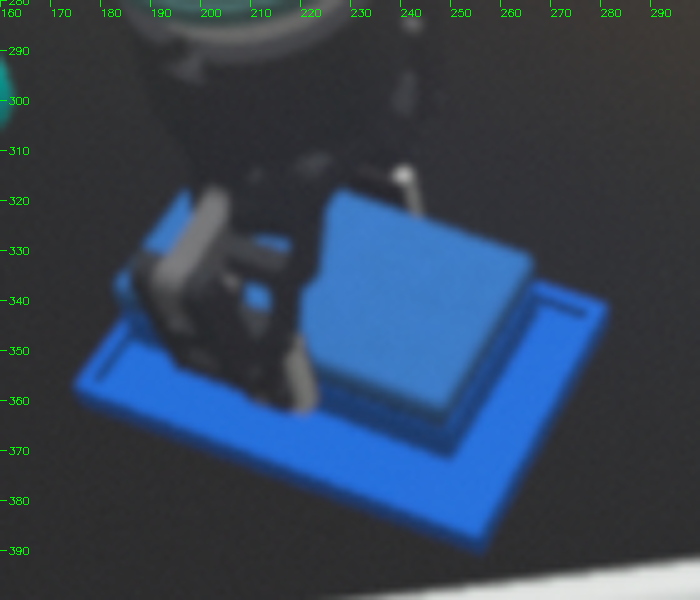

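Run:
```python
from h import *
s=robot.state(); r=R.from_quat(np.roll(s["tool_rot"],-1)).as_matrix()
d=snap("scene");e=snap("side"); zb=s["position"][2]-.022; zt=zb+.032
f=lambda X:((X-s["position"])@r*1000)[[0,2]].round(1)
print("sc tray",[f(onz(d,p,.01)).tolist() for p in((256,388),(281.3,341),(175,357))],"box",f(onz(d,(250,372),zb)),[f(onz(d,p,zt)).tolist() for p in((266.3,332.3),(248,361.5))])
print("sd tray",[f(onz(e,p,.01)).tolist() for p in((287.5,206.8),(347.5,191.5),(273.3,184))],"box",f(onz(e,(291,196.2),zb)),[f(onz(e,p,zt)).tolist() for p in((281.5,171),(289.7,187))])
```

```text
sc tray [[44.9, 75.8], [-47.9, 74.4], [44.7, -73.2]] box [28.4 57.6] [[-28.6, 60.3], [29.8, 59.0]]
sd tray [[-50.8, 68.7], [-50.9, -74.6], [39.8, 70.7]] box [-30.2  52.7] [[24.0, 54.0], [-38.8, 57.4]]
```

```bash
python3 -m inch '[{"gripper":0.057,"dx":0,"dy":0.005,"dz":0.0015,"roll":0},{"gripper":0.057,"dx":0,"dy":0.004,"dz":0,"roll":0},{"gripper":0.057,"dx":0,"dy":0.003,"dz":0,"roll":0},{"gripper":0.057,"dx":0,"dy":0.0015,"dz":0,"roll":0},{"gripper":0.057,"dx":0,"dy":0,"dz":0,"roll":0},{"gripper":0.057,"dx":0,"dy":0,"dz":0,"roll":0}]' 60
```

```text
t: 49.05
position: [0.6537, -0.1521, 0.0271]
tool_rot: [0.684, -0.684, 0.18, -0.18]
wrist_force: [0.5, 0.0, -1.9]
grip_width: 0.712
```

```bash
python3 -m inch '[{"gripper":0.057,"dx":0,"dy":0.0006,"dz":0,"roll":0},{"gripper":0.057,"dx":0,"dy":0,"dz":0,"roll":0},{"gripper":0.057,"dx":0,"dy":0,"dz":0,"roll":0}]' 60
```

```text
t: 49.42
position: [0.6536, -0.1521, 0.0263]
tool_rot: [-0.684, 0.684, -0.18, 0.18]
wrist_force: [-0.3, -0.0, -2.5]
grip_width: 0.713
```

```bash
python3 -m inch '[{"gripper":0.057,"dx":0,"dy":0.0006,"dz":0,"roll":0},{"gripper":0.057,"dx":0,"dy":0,"dz":0,"roll":0},{"gripper":0.057,"dx":0,"dy":0,"dz":0,"roll":0}]' 60
```

```text
t: 49.8
position: [0.6537, -0.1521, 0.0261]
tool_rot: [-0.684, 0.684, -0.18, 0.18]
wrist_force: [-0.9, 0.4, 1.4]
grip_width: 0.712
```

Contact (force change of about 4 N). Release and lift.

```bash
python3 -m inch '[{"gripper":0.063,"dx":0,"dy":0,"dz":0,"roll":0},{"gripper":0.068,"dx":0,"dy":0,"dz":0,"roll":0},{"gripper":0.074,"dx":0,"dy":0,"dz":0,"roll":0},{"gripper":0.08,"dx":0,"dy":0,"dz":0,"roll":0},{"gripper":0.08,"dx":0,"dy":-0.01,"dz":0,"roll":0},{"gripper":0.085,"dx":0,"dy":-0.02,"dz":0,"roll":0},{"gripper":0.085,"dx":0,"dy":-0.03,"dz":0,"roll":0},{"gripper":0.085,"dx":0,"dy":-0.04,"dz":0,"roll":0},{"gripper":0.085,"dx":0,"dy":-0.04,"dz":0,"roll":0},{"gripper":0.085,"dx":0,"dy":-0.04,"dz":0,"roll":0},{"gripper":0.085,"dx":0,"dy":-0.03,"dz":0,"roll":0},{"gripper":0.085,"dx":0,"dy":0,"dz":0,"roll":0},{"gripper":0.085,"dx":0,"dy":0,"dz":0,"roll":0},{"gripper":0.085,"dx":0,"dy":0,"dz":0,"roll":0}]' 60
python3 - <<'E'
from h import *
go(.652,-.152,.2,-29.5)
d=snap("scene","d28");e=snap("side","s28"); crop(e,250,130,130,100,6,"s28c"); w=snap("wrist","w28")
E
```

```text
t: 51.55
position: [0.6531, -0.1519, 0.2341]
tool_rot: [0.684, -0.684, 0.181, -0.179]
wrist_force: [0.2, -0.3, 0.1]
grip_width: 0.996
pos [ 0.6531 -0.1519  0.2341] yaw -29.5 tilt 0.16 t 51.55 grip 0.996 j6 0.23 F [ 0.2 -0.3  0.1]
dx -0.0008 dy 0.0341 dz -0.0006 roll -0.00
```

View pics/d28.png

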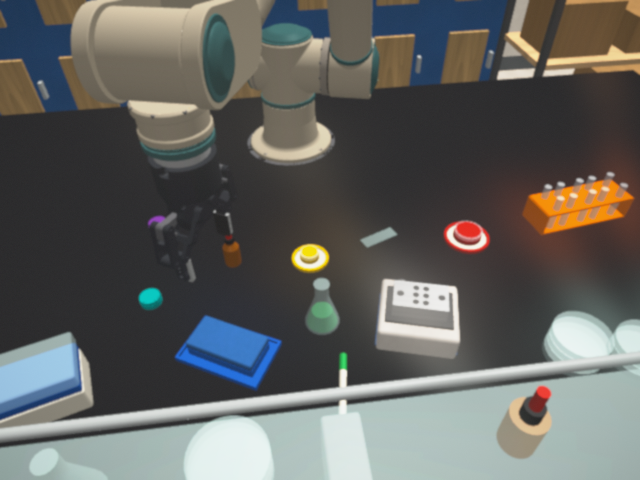

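View pics/s28.png

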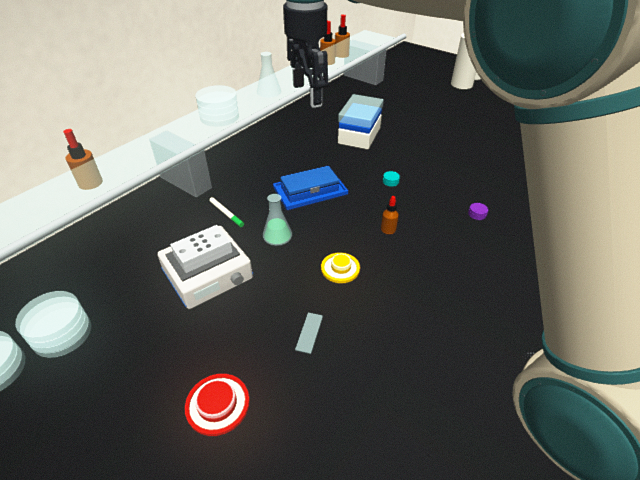

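View pics/w28.png

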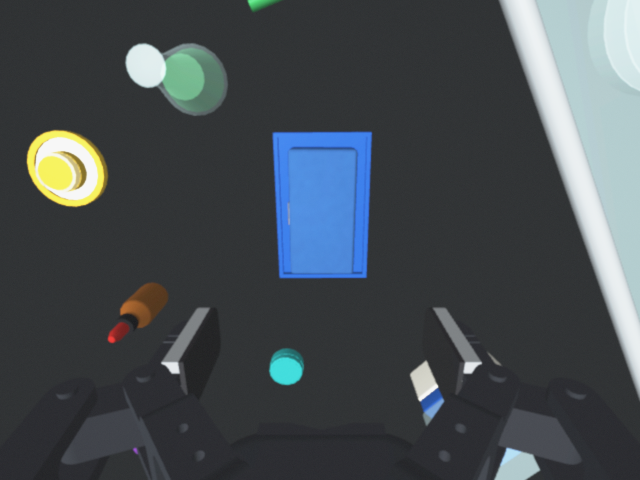

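View pics/s28c.png

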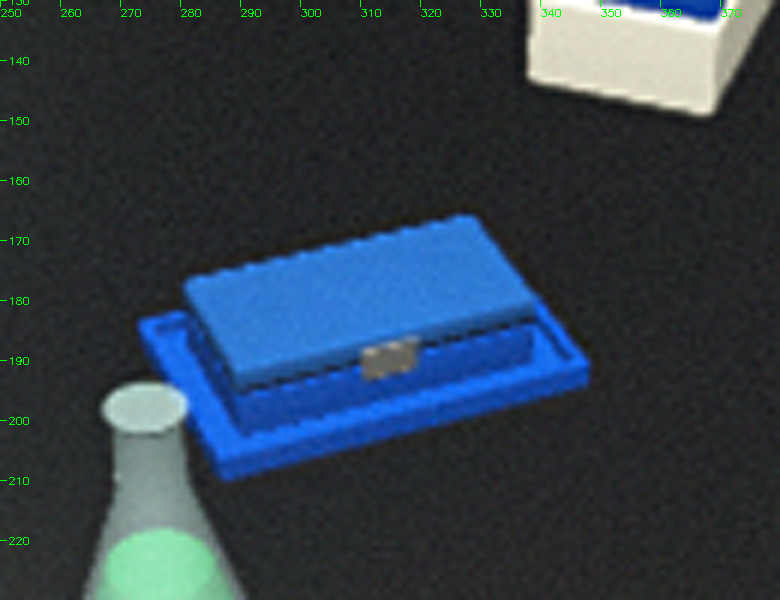

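Run:
```python
from h import *
s=robot.state(); r=R.from_quat(np.roll(s["tool_rot"],-1)).as_matrix(); w=snap("wrist")
f=lambda X:((X-s["position"])@r*1000)[[0,2]].round(1)
crop(w,260,120,125,170,4,"w29")
print("box",[f(onz(w,p,.0365)).tolist() for p in((288.5,148.5),(356.5,148.5),(290,273.5),(355,273.5))])
print("tray",[f(onz(w,p,.01)).tolist() for p in((273.5,132.5),(371.5,132.5),(280,277.5),(367,277.5))])
```

```text
box [[-29.9, 57.3], [29.3, 57.3], [-31.9, -61.3], [31.5, -61.3]]
tray [[-45.8, 69.8], [45.4, 69.8], [-45.2, -77.8], [47.1, -77.7]]
```

View pics/w29.png

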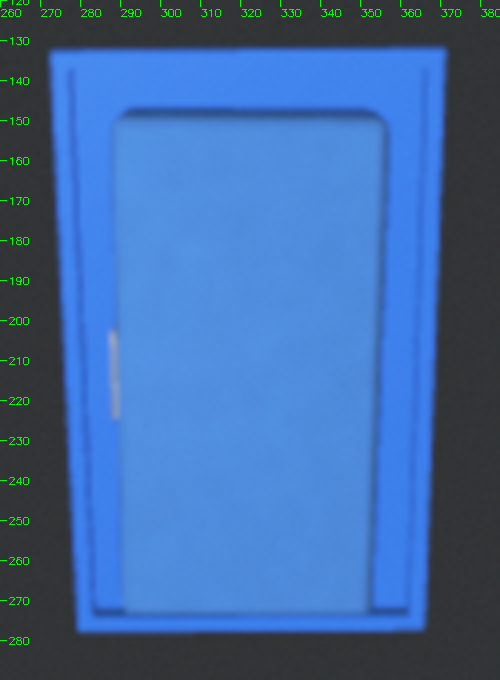

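The box sits centred in the tray to about 2 mm. Everything else is in its place, so I'm handing in.

```bash
python3 -c "
from cell import robot
print(robot.finish_job())"
```

```text
the job is handed in; nothing more can be done
None
```

I took the pile apart in the order asked and handed the job in at about 52 s of the 128 s allowed. No grasp had to be repeated. After the last move, all four things looked in place in the scene and side pictures, with the gripper open and clear.

- **Yellow dish:** flat inside the yellow-rimmed stand, within the rim.
- **Red dish:** flat inside the red-rimmed stand, within the rim.
- **Tube block:** turned about 54° and lowered over both studs with no extra force on the way down. It sits level, and its bottom is within about 0.5 mm of plate height by the arm's own reading.
- **Slide box:** flat in the blue tray, about 2 mm from the tray's centre, where there is about 10 mm of room each way.
- **Bystanders:** the flask, the dropper bottle and the purple and turquoise caps appear where they started. I judged this by eye and did not measure it.
- **Forces and level:** the largest wrist force read between moves was about 6 N, and the tool stayed within about half a degree of vertical.

Two things disagreed or failed:
- **Cameras:** the three cameras differed by up to about 7 mm in absolute positions. For the stud fit, the wrist camera and the two fixed cameras disagreed by 1 to 2 mm about the last correction. I used a value in between, and it went on cleanly.
- **Refused moves:** my first two move calls were refused because every row needs all five values. Nothing moved.

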